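Turn the reference bars yellow face up and hand over the tray

TASK

Bring the steel tray along the bench from its black parking mark to the green loading mark by sliding it, never lifting it. Roll each hexagonal bar over on the bench, one face at a time, until its yellow face is on top (do not pick a bar up before that), and lay all the bars side by side flat in the tray there, yellow face up. Then slide the loaded tray onto the blue mark, centred and square on it, and leave the other things on the bench alone.

Things in the scene. Friction and masses are not known exactly. Their poses are not given: they have to be found in the camera images.
- tray_center (a point): Loose shallow steel tray, 0.4 kg, standing flat on the bench; this point is the centre of its underside. Its x axis runs across it, y along it, z up. Base plate 118 mm (x) by 226 mm (y), 4 mm thick; the basin on it is 110 mm (x) by 158 mm (y) inside, with walls 4 mm thick whose rims stand 18 mm above the bench. Inside floor 4 mm above the bench. It has room for three bars side by side, about 50 mm apart along y, each bar lying along x.
- tray_grip_left (a point): Upright black grip block on the tray's +y end, 24 mm (x) by 16 mm (y), its centre 105 mm from the tray's centre, reaching from 4 to 54 mm above the bench; this point is on its axis, 42 mm above the bench. Used to slide the tray.
- tray_grip_right (a point): The same grip block on the tray's -y end.
- mark_black_center (a point): Centre of the parking mark, where the tray starts: a flat black outline on the bench, 144 mm (x) by 246 mm (y), with a cross bar through the middle; nothing sticks up. Its axes are those that the tray's must match (either way round). The marks change places from start to start.
- mark_green_center (a point): Centre of the loading mark: a flat green outline on the bench, 144 mm (x) by 246 mm (y), with a cross bar through the middle; nothing sticks up. Its axes are those that the tray's must match (either way round). The marks change places from start to start.
- mark_blue_center (a point): Centre of the hand-over mark: a flat blue outline on the bench, 144 mm (x) by 246 mm (y), with a cross bar through the middle; nothing sticks up. Its axes are those that the tray's must match (either way round). The marks change places from start to start.
- bar1_center (a point): Hexagonal aluminium bar, 36 mm across flats (41.6 mm across corners, faces 20.8 mm wide), 50 mm long, 0.1 to 0.2 kg, lying on one of its faces with its axis 18 mm above what it lies on; this point is its centre. x runs along the bar, z points out of its one yellow face (0 to 180 degrees round from up, in steps of 60). A small yellow dab on each end lies next to the yellow face. Two or three of the four bars are present, the others are None.
- bar2_center (a point): Hexagonal aluminium bar, 36 mm across flats (41.6 mm across corners, faces 20.8 mm wide), 50 mm long, 0.1 to 0.2 kg, lying on one of its faces with its axis 18 mm above what it lies on; this point is its centre. x runs along the bar, z points out of its one yellow face (0 to 180 degrees round from up, in steps of 60). A small yellow dab on each end lies next to the yellow face. Two or three of the four bars are present, the others are None.
- bar3_center (a point): Hexagonal aluminium bar, 36 mm across flats (41.6 mm across corners, faces 20.8 mm wide), 50 mm long, 0.1 to 0.2 kg, lying on one of its faces with its axis 18 mm above what it lies on; this point is its centre. x runs along the bar, z points out of its one yellow face (0 to 180 degrees round from up, in steps of 60). A small yellow dab on each end lies next to the yellow face. Two or three of the four bars are present, the others are None.
- bar4_center (a point): Hexagonal aluminium bar, 36 mm across flats (41.6 mm across corners, faces 20.8 mm wide), 50 mm long, 0.1 to 0.2 kg, lying on one of its faces with its axis 18 mm above what it lies on; this point is its centre. x runs along the bar, z points out of its one yellow face (0 to 180 degrees round from up, in steps of 60). A small yellow dab on each end lies next to the yellow face. Two or three of the four bars are present, the others are None.
- reagent1: Bystander, to be left alone: amber jar with a red cap, 60 mm wide, 120 mm tall; origin at the centre of its underside.
- reagent2: Bystander, to be left alone: amber jar with a red cap, 60 mm wide, 120 mm tall; origin at the centre of its underside.
- beaker: Bystander, to be left alone: glass beaker 66 mm wide, 85 mm tall; origin at the centre of its underside.
- dish: Bystander, to be left alone: flat glass dish 90 mm wide, 16 mm tall; origin at the centre of its underside.
- weight_case: Bystander, to be left alone: wooden case 70 x 110 x 35 mm; origin at the centre of its underside.
- weight: Bystander, to be left alone: brass weight 28 mm wide, 48 mm tall; origin at the centre of its underside.
- brush: Bystander, to be left alone: brush 160 mm long lying on the bench.
There are look-alikes about, which are no part of the job. What is shaped like the part that bears bar1_center but orange or pink is not meant.

How it is judged:
By the outcome, as a careful person would: the job done as asked, in the order asked, and still so for the second after the job is handed in, with the robot touching nothing.
Of bar1, bar2, bar3, bar4 only 2 to 3 are there at a start; the rules pass over those that are not, and their reading is None.
At some moment in a run one of bar1, bar2, bar3, bar4 may be knocked a few centimetres aside while the robot is not near it.
Once in a run the grip may slacken for a moment while it holds something.
It also fails if it takes over 210 s, if anything falls off the work surface, if the arm or the gripper's body presses on something with over 40 N, if the wrist force passes 120 N, or if a joint passes its speed limit or range.

ROBOT

A 6-joint arm with a two-finger parallel gripper is mounted at the origin on the work surface. World frame = base frame: x ahead of the robot, y to its left, z up, the work surface at z = 0. Lengths are in m, angles in degrees, forces in N, time in s.
With the tool pointing down it reaches from about 0.3 to 0.875 m from the base axis. Payload 6.4 kg.
Tool frame: the origin (TCP) lies at the very end of the fingers, on their centre line; the grasp point (between the pads) lies arm.grasp_offset behind it (arm.grasp_offset is the distance from the TCP to the grasp point, in m); z points along the fingers, y is the direction in which the jaws open and shut (so a half turn about z gives the same grasp; the last joint's range is limited). The gripper opens to 85 mm and grips with 20 to 120 N. Pads are 22 mm wide; open, the fingers measure 114 mm over their backs; the gripper's body (76 mm by 85 mm) begins 54 mm behind the grasp point. The pads swing forward as they close: fully open they stand 13 mm farther back than shut.
Start: joints at [-85.331, 10.359, 92.074, -0, 77.567, -11.82], TCP at [0.163, -0.551, 0.231] pointing down, gripper open.
Joint ranges: [-171.53, 171.53], [-51.25, 118.39], [17.06, 147.69], [-65.23, 245.23], [0, 150.52], [-178.68, 178.68]. Speed limits (degrees/s): [147.25, 147.25, 172.46, 180, 180, 180].

INTERFACE

Orientations are given as a 3x3 rotation matrix whose columns are the frame's x, y, z axes.
In Python, from cell import sensors, eyes, arm gives the robot as it stands.
- The arm moves only by the tool servo_tool, never from a script. Its argument "increments" is a list of rows, each a list of 7 numbers: the shift along the tool's x, y, z in m, then the turn, a rotation vector about the tool's x, y, z in rad, then the opening in per cent of the stroke, from 0 (shut) to 100 (fully open). In form: [[x, y, z, ax, ay, az, gripper], ...]. A call has 1 to 20 rows; each row shifts and turns the commanded pose from where the row before left it, along the tool's axes as they then stand; what a row does not reach is not made up. A row lasts 1/12 s, in which the tool goes at most 41.7 mm and 7.16 degrees, less where a joint would pass 70% of its speed; a pose out of reach is approached as far as the arm can. A call with a gripper value outside its range is refused whole. The fingers move at their own pace and stop on an object; "force" is the grip in N (left out, the last holds). Time passes only in rows, so rows that do not move let the fingers close. It gives the time, the measured TCP pose, the force and the opening at its end, in the units of the state.
- sensors.read_state(): the state, without advancing time (a new reading comes with each control period).
- eyes.read_camera(name): name is "side" or "top"; returns a dict with "img" (400x640x3 uint8, red, green, blue), "range_z" (400x640 float32, m along the optical axis (not along the pixel's ray), 0 where there is no reading), "K" (3x3 intrinsics, pixels), "k1" (the pictures are not rectified: a ray, as slopes to the right and down, at radius r is drawn at 1 + k1 r^2 times it, then the intrinsics apply), "eye" and "attitude" of the camera in the world. Camera axes: x right, y up, looking along -z (the intrinsics and any distortion apply to the point x, -y, -z); pixel columns grow to the right and rows downward; lengths in m; the calibration is good to about 2 mm. A picture is of the moment at which its call begins.
- arm.hand_in(): hands the job in, once; it reports no verdict.
The state is a dict: "t": time; "joint_positions": joint angles; "dq": joint speeds; "effort": joint torques, N m; "tcp_pos": TCP position; "tool_rot": TCP orientation; "contact_force": force on the tool from outside, world axes, zero at the start; "ft_torque": the same for the moment, N m; "finger_gap": finger opening in m.
Only numpy, scipy, OpenCV 4.12 (cv2) and the standard library are available. Lean on these libraries where they do the work, as an engineer would, in place of code of your own. Each camera call takes 0.05 s, during which the arm holds its last target. There are 200 camera calls.

## Working session

There is one attempt and no reset: what is moved stays moved. The work goes in short steps, Python scripts to look and compute and a tool call to move; the robot and the scene stay as the last step left them, time stands still between calls to the robot, and variables do not carry over. Pictures are saved under pics/ and viewed, about 12 in all and at most 16, crops included, and the job is handed in when it is done.

Besides the shell and the picture viewer there is one more tool, called after "Request:" as name(argument=value, ...) on one line, values as JSON. servo_tool: Moves the arm, as the interface text tells. Its arguments: {"type":"object","properties":{"increments":{"type":"array"},"force":{"type":"number"}},"required":["increments"]}

```bash
mkdir -p pics; ls
cat > h.py <<'E'
import numpy as np, cv2
from cell import sensors, eyes, arm
def cam(n):
    c=eyes.read_camera(n); c['eye']=np.array(c['eye']);c['attitude']=np.array(c['attitude']);c['K']=np.array(c['K']);return c
def rays(c,uv):
    uv=np.asarray(uv,float).reshape(-1,1,2)
    p=cv2.undistortPoints(uv,c['K'],np.array([c['k1'],0,0,0.]),None,None).reshape(-1,2)
    d=np.c_[p[:,0],-p[:,1],-np.ones(len(p))]
    return d@c['attitude'].T
def plane(c,uv,z):
    d=rays(c,uv); return c['eye']+d*((z-c['eye'][2])/d[:,2])[:,None]
def proj(c,P):
    q=(np.asarray(P,float).reshape(-1,3)-c['eye'])@c['attitude']
    p=np.c_[q[:,0]/-q[:,2],-q[:,1]/-q[:,2]]; p=p*(1+c['k1']*(p**2).sum(1))[:,None]
    return p@np.diag([c['K'][0,0],c['K'][1,1]])+c['K'][:2,2]
def cloud(c):
    h,w=c['range_z'].shape; u,v=np.meshgrid(np.arange(w),np.arange(h))
    d=rays(c,np.c_[u.ravel(),v.ravel()]); return (c['eye']+d*c['range_z'].ravel()[:,None]).reshape(h,w,3)
def save(n,img,s=1.25):
    cv2.imwrite('pics/'+n,cv2.resize(img[:,:,::-1],None,fx=s,fy=s,interpolation=cv2.INTER_CUBIC))
E
python3 - <<'E'
from h import *
print(sensors.read_state(),arm.grasp_offset)
for n in('top','side'):
    c=cam(n);save(n+'0.png',c['img']);print(n,c['K'].tolist(),c['k1'],c['eye'],c['attitude'].round(3).tolist())
    np.savez('/tmp/'+n,**c)
E
```

```text
pics
{'t': 0.0, 'joint_positions': array([-8.53305590e+01,  1.04002891e+01,  9.21307425e+01,  2.28038674e-03,
        7.75679312e+01, -1.18198108e+01]), 'dq': array([-0.01959229, -0.11770928, -0.04205875,  0.03566565, -0.05949687,
        0.03039521]), 'effort': array([-1.36809426e-04, -4.44873655e+01, -3.51342165e+01, -3.00926122e-04,
        9.02534433e-03,  1.01703998e-05]), 'tcp_pos': array([ 0.16319225, -0.55079109,  0.23040761]), 'tool_rot': array([[ 9.58875458e-01,  2.83827140e-01, -1.01870142e-04],
       [ 2.83826888e-01, -9.58873987e-01,  1.72465707e-03],
       [ 3.91823855e-04, -1.68264482e-03, -9.99998508e-01]]), 'contact_force': array([ 0.425716  ,  0.51724765, -0.05363291]), 'ft_torque': array([ 0.0038896 ,  0.03386502, -0.02439279]), 'finger_gap': 0.08551291368124193} 0.0187
top [[392.4523338783721, 0.0, 316.86808995363157], [0.0, 392.4523338783721, 199.04158155415428], [0.0, 0.0, 1.0]] -0.042742600327111135 [0.36333959 0.01023813 1.15819498] [[0.003, 0.989, -0.145], [-1.0, 0.002, -0.007], [-0.007, 0.145, 0.989]]
side [[439.1441311790099, 0.0, 318.37443980506794], [0.0, 439.1441311790099, 199.52851258194963], [0.0, 0.0, 1.0]] -0.07388605687468944 [-0.14894094  0.79043722  0.9786073 ] [[-0.751, 0.441, -0.491], [-0.66, -0.497, 0.564], [0.005, 0.748, 0.664]]
```

View pics/top0.png

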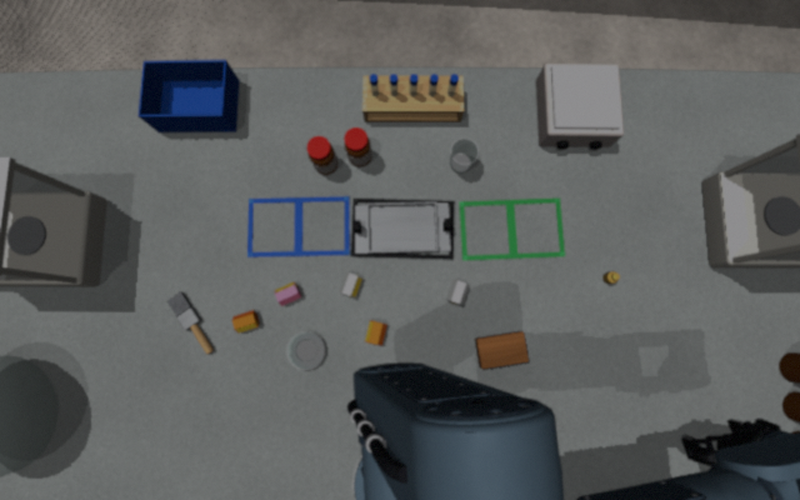

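View pics/side0.png

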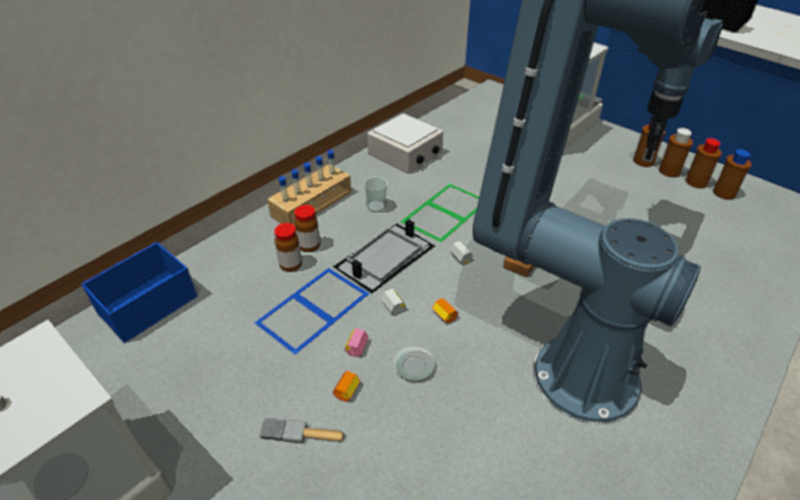

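The top view (800 px wide) shows the black parking mark with the tray at (403,228), green at (512,229) and blue at (299,226). There are five hexagonal bars. The ones at (352,285) and (458,292) are bare aluminium and fit the description. The orange ones at (246,321) and (376,332) and the pink one at (288,293) are look-alikes. Next come an enlarged crop and measurements.

```bash
cat >> h.py <<'E'
def rectfit(P):
    # min-area rect of world xy points -> centre, (long,short), angle of long axis deg
    (c,s,a)=cv2.minAreaRect(np.float32(P[:,:2]*1000)); 
    if s[0]<s[1]: s=(s[1],s[0]); a+=90
    return np.array(c)/1000,s,(a+90)%180-90
def marks(c):
    hsv=cv2.cvtColor(c['img'],cv2.COLOR_RGB2HSV); out={}
    for n,lo,hi in(('green',(50,100,50),(75,255,255)),('blue',(105,100,50),(125,255,255))):
        m=cv2.inRange(hsv,lo,hi); v,u=np.nonzero(m); P=plane(c,np.c_[u,v],0)
        k=(abs(P[:,0]-.58)<.15)&(abs(P[:,1])<.5); out[n]=rectfit(P[k])
    return out
E
python3 - <<'E'
from h import *
C={n:dict(np.load(f'/tmp/{n}.npz')) for n in('top','side')}
t=C['top']; print(t['k1'])
for n in C: print(n,marks(C[n]))
# things by height from the top depth
for n in C:
    W=cloud(C[n]); z=W[:,:,2]; m=((z>.012)&(z<.15)&(W[:,:,0]>.25)&(W[:,:,0]<.75)&(abs(W[:,:,1])<.6)).astype(np.uint8)
    k,l,s,ce=cv2.connectedComponentsWithStats(m)
    for i in range(1,k):
        if s[i,4]>40:
            q=l==i; P=W[q]; hi=P[P[:,2]>np.percentile(P[:,2],95)-.006]
            print(n,(ce[i]*1.25).round(),s[i,4],'zmax',np.percentile(P[:,2],95).round(3),*rectfit(hi),C[n]['img'][q].mean(0).round())
a=[c for n,x,y in(('top',282,228),('top',366,234),('side',314,240),('side',368,201)) for c in [cv2.resize(C[n]['img'][y-20:y+20,x-20:x+20],(390,290),interpolation=cv2.INTER_CUBIC)]]
save('crops.png',np.vstack([np.hstack(a[:2]),np.hstack(a[2:])]),1)
E
```

```text
-0.042742600327111135
top {'green': (array([ 0.58366705, -0.25822836]), (243.93704223632812, 142.68994140625), -87.61448621749878), 'blue': (array([0.58855914, 0.25504794]), (245.72799682617188, 143.41055297851562), -88.64472198486328)}
side {'green': (array([ 0.5843147 , -0.26040918]), (245.24766540527344, 144.3366241455078), -87.72496223449707), 'blue': (array([0.5901405 , 0.25296713]), (246.91844177246094, 142.91796875), -88.71544969081879)}
top [322. 158.] 433 zmax 0.121 [0.73358014 0.19009584] (50.84156036376953, 31.560091018676758) 88.60615539550781 [81. 32. 27.]
top [357. 155.] 276 zmax 0.12 [0.74362915 0.11090707] (41.92460632324219, 12.433672904968262) -89.40866869688034 [61. 35. 29.]
top [462. 163.] 161 zmax 0.086 [ 0.73158539 -0.13607072] (63.62369918823242, 36.44084548950195) 89.9201431274414 [85. 87. 87.]
top [401. 221.] 233 zmax 0.02 [0.58326099 0.00620566] (165.88693237304688, 119.11388397216797) -88.45761811733246 [95. 96. 98.]
top [446. 225.] 68 zmax 0.056 [ 0.58558344 -0.09826905] (21.351789474487305, 14.841923713684082) -1.110076904296875 [34. 34. 35.]
top [356. 22
[... 2287 characters left out ...]
5117) -21.237586975097656 [167. 172. 159.]
side [445. 309.] 224 zmax 0.039 [0.33738913 0.06732341] (50.901493072509766, 28.61046600341797) -14.679924011230469 [194. 132.  21.]
side [356. 341.] 273 zmax 0.039 [0.42570822 0.27066455] (50.28075408935547, 27.675209045410156) -65.62942123413086 [176. 110. 120.]
side [414. 362.] 250 zmax 0.018 [0.29578964 0.22639516] (88.94072723388672, 86.38572692871094) -51.43304443359375 [150. 161. 154.]
side [346. 385.] 316 zmax 0.039 [0.36047394 0.36567603] (50.04547882080078, 28.21806526184082) -73.01139831542969 [182. 117.  18.]
side [294. 430.] 757 zmax 0.022 [0.35480084 0.49499207] (158.8256072998047, 41.33831787109375) 36.529151916503906 [148. 142. 124.]
```

View pics/crops.png

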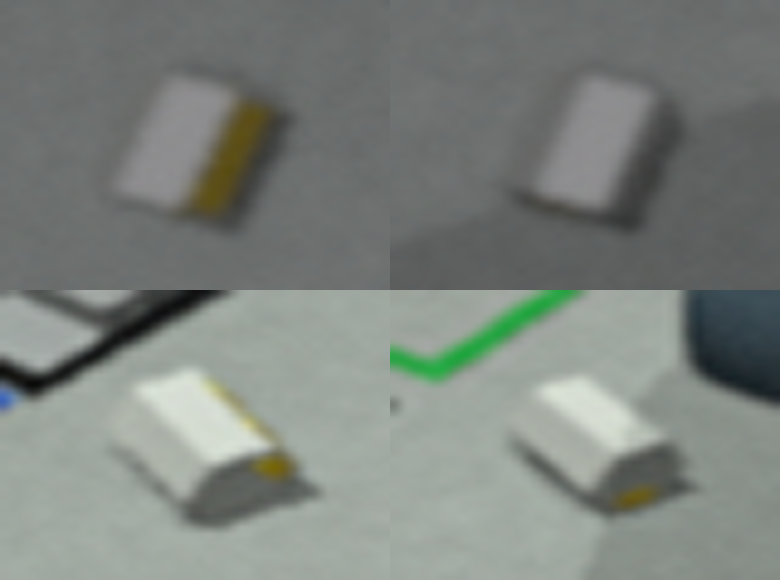

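The crops confirm two bare aluminium bars.
- **Bar A**, at about (0.445, 0.125): the yellow face is 60° down on the −y side, so it needs one roll toward +y.
- **Bar B**, at about (0.429, −0.123): the end dab is at the bottom in the side crop at (637,495), so it is probably 180° and needs three rolls.

The tray, marks and heights agree between views to within 2 mm. I'll slide the tray first.

Request:
servo_tool(increments=[[0, 0, 0, 0, 0, -0.1093, 100], [0, 0, 0, 0, 0, -0.1093, 100], [0, 0, 0, 0, 0, -0.1093, 100], [0, 0, 0, 0, 0, -0.1093, 100], [0, 0, 0, 0, 0, -0.1093, 100], [0, 0, 0, 0, 0, -0.1093, 100], [0, 0, 0, 0, 0, -0.1093, 100], [0, 0, 0, 0, 0, -0.1093, 100], [0, 0, 0, 0, 0, -0.1093, 100], [0, 0, 0, 0, 0, -0.1093, 100], [0, 0, 0, 0, 0, -0.1093, 100], [0, 0, 0, 0, 0, -0.1093, 100], [0.0259, 0.0256, 0, 0, 0, 0, 100], [0.0259, 0.0256, 0, 0, 0, 0, 100], [0.0259, 0.0256, 0, 0, 0, 0, 100], [0.0259, 0.0256, 0, 0, 0, 0, 100], [0.0259, 0.0256, 0, 0, 0, 0, 100], [0.0259, 0.0256, 0, 0, 0, 0, 100], [0.0259, 0.0256, 0, 0, 0, 0, 100], [0.0259, 0.0256, 0, 0, 0, 0, 100]], force=40)

```text
t: 1.77
tcp_pos: [0.3628, -0.3367, 0.231]
tool_rot: [[-0.028, 1.0, -0.0], [1.0, 0.028, 0.0], [0.0, -0.0, -1.0]]
contact_force: [1.0, -0.6, -0.6]
finger_gap: 0.0853
```

```bash
cat >> h.py <<'E'
def go(P,psi,tilt=0,s=None):
    """print tool-frame shift (mm) then rotation vector to reach TCP P, yaw psi, tilt about tool y (deg)"""
    from scipy.spatial.transform import Rotation as R
    s=s or sensors.read_state(); T=s['tool_rot']; d=np.array(P)-s['tcp_pos']
    p=np.radians(psi); G=np.c_[[np.cos(p),np.sin(p),0],[np.sin(p),-np.cos(p),0],[0,0,-1]]@R.from_euler('y',tilt,degrees=True).as_matrix()
    print('t',round(s['t'],2),'tcp',s['tcp_pos'].round(4),'psi',np.degrees(np.arctan2(T[1,0],T[0,0])).round(2),'gap',round(s['finger_gap'],4),'F',s['contact_force'].round(1))
    print(' rot(tool,rad)',R.from_matrix(T.T@G).as_rotvec().round(4),'shift mm now-frame',(T.T@d*1000).round(1),'| goal-frame',(G.T@d*1000).round(1))
E
python3 -c "
from h import *
go([.5857,-.099,.024],91.65)"
```

```text
t 1.77 tcp [ 0.3628 -0.3367  0.231 ] psi 91.62 gap 0.0853 F [ 1.  -0.6 -0.6]
 rot(tool,rad) [-0.0002 -0.0004 -0.0005] shift mm now-frame [231.2 229.6 207.1] | goal-frame [231.2 229.7 207. ]
```

Request:
servo_tool(increments=[[0.0289, 0.0287, 0, 0, 0, 0, 100], [0.0289, 0.0287, 0, 0, 0, 0, 100], [0.0289, 0.0287, 0, 0, 0, 0, 100], [0.0289, 0.0287, 0, 0, 0, 0, 100], [0.0289, 0.0287, 0, 0, 0, 0, 100], [0.0289, 0.0287, 0, 0, 0, 0, 100], [0.0289, 0.0287, 0, 0, 0, 0, 100], [0.0289, 0.0287, 0, 0, 0, 0, 100], [0, 0, 0.025, 0, 0, 0, 100], [0, 0, 0.025, 0, 0, 0, 100], [0, 0, 0.025, 0, 0, 0, 100], [0, 0, 0.025, 0, 0, 0, 100], [0, 0, 0.025, 0, 0, 0, 100], [0, 0, 0, 0, 0, 0, 100]])

```text
t: 2.93
tcp_pos: [0.5808, -0.0991, 0.1003]
tool_rot: [[-0.029, 1.0, -0.01], [1.0, 0.029, 0.004], [0.004, -0.01, -1.0]]
contact_force: [-1.1, 1.2, -1.0]
finger_gap: 0.0852
```

Run:
```python
from h import *
go([.5857,-.099,.024],91.65)
c=cam('side');save('side1.png',c['img'])
c=cam('top');save('top1.png',c['img'])
```

```text
t 2.93 tcp [ 0.5808 -0.0991  0.1003] psi 91.64 gap 0.0852 F [-1.1  1.2 -1. ]
 rot(tool,rad) [-0.0097 -0.0041 -0.0001] shift mm now-frame [-0.4  5.6 76.2] | goal-frame [-0.   4.9 76.3]
```

View pics/side1.png

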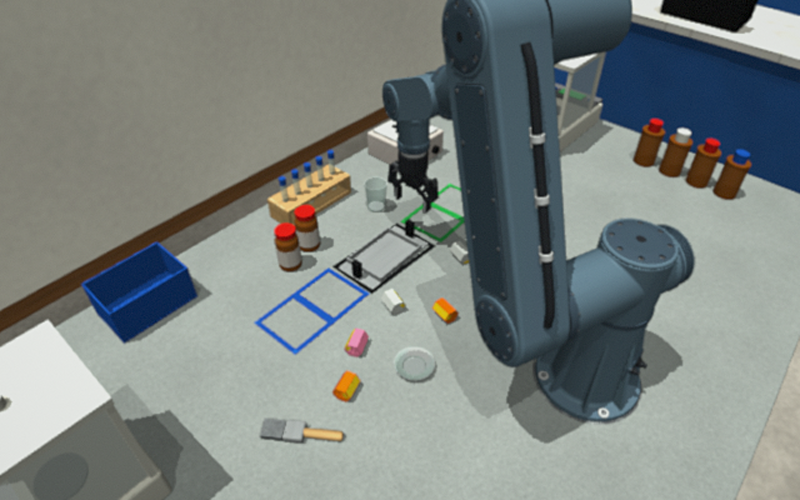

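The side view shows the gripper above the right grip block (410,228). The bars, bystanders and marks are unchanged, and I can see no third aluminium bar. I'll correct the small tilt, descend and grip.

Request:
servo_tool(increments=[[0, 0.0049, 0, -0.0097, -0.0041, 0, 100], [0, 0, 0.019, 0, 0, 0, 100], [0, 0, 0.019, 0, 0, 0, 100], [0, 0, 0.019, 0, 0, 0, 100], [0, 0, 0.019, 0, 0, 0, 100], [0, 0, 0, 0, 0, 0, 100], [0, 0, 0, 0, 0, 0, 0], [0, 0, 0, 0, 0, 0, 0], [0, 0, 0, 0, 0, 0, 0], [0, 0, 0, 0, 0, 0, 0], [0, 0, 0, 0, 0, 0, 0], [0, 0, 0, 0, 0, 0, 0]], force=50)

```text
t: 4.03
tcp_pos: [0.5914, -0.1012, 0.0317]
tool_rot: [[-0.029, 1.0, 0.012], [1.0, 0.029, -0.005], [-0.005, 0.011, -1.0]]
contact_force: [-1.3, 0.7, 6.3]
finger_gap: 0.0233
```

Run:
```python
from h import *
go([.5857,-.099,.024],91.65)
```

```text
t 4.03 tcp [ 0.5914 -0.1012  0.0317] psi 91.66 gap 0.0233 F [-1.3  0.7  6.3]
 rot(tool,rad) [0.0115 0.0051 0.0002] shift mm now-frame [ 2.4 -5.7  7.6] | goal-frame [ 2.4 -5.6  7.7]
```

Request:
servo_tool(increments=[[0, 0, 0, 0, 0, 0, 60], [0, 0, 0, 0, 0, 0, 60], [0, 0, 0, 0, 0, 0, 60], [0, -0.0049, 0, 0.0097, 0.0041, 0, 60], [0, 0, 0.007, 0, 0, 0, 60], [0, 0, 0, 0, 0, 0, 60], [0, 0, 0, 0, 0, 0, 60], [0, 0, 0, 0, 0, 0, 60], [0, 0, 0, 0, 0, 0, 60]])

```text
t: 4.78
tcp_pos: [0.5857, -0.101, 0.0232]
tool_rot: [[-0.029, 1.0, 0.0], [1.0, 0.029, -0.0], [-0.0, 0.0, -1.0]]
contact_force: [-0.3, -0.4, 0.1]
finger_gap: 0.0511
```

Run:
```python
from h import *
go([.5857,-.099,.024],91.65)
```

```text
t 4.78 tcp [ 0.5857 -0.101   0.0232] psi 91.64 gap 0.0511 F [-0.3 -0.4  0.1]
 rot(tool,rad) [ 0.      0.     -0.0002] shift mm now-frame [ 2.   0.  -0.8] | goal-frame [ 2.   0.  -0.8]
```

Request:
servo_tool(increments=[[0, 0, 0, 0, 0, 0, 0], [0, 0, 0, 0, 0, 0, 0], [0, 0, 0, 0, 0, 0, 0], [0, 0, 0, 0, 0, 0, 0], [0, 0, 0, 0, 0, 0, 0], [-0.005, 0, 0, 0, 0, 0, 0], [-0.01, 0, 0, 0, 0, 0, 0], [-0.015, 0, 0, 0, 0, 0, 0], [-0.015, 0, 0, 0, 0, 0, 0], [-0.015, 0, 0, 0, 0, 0, 0], [-0.01, 0, 0, 0, 0, 0, 0], [-0.005, 0, 0, 0, 0, 0, 0], [0, 0, 0, 0, 0, 0, 0], [0, 0, 0, 0, 0, 0, 0]], force=60)

```text
t: 5.95
tcp_pos: [0.5881, -0.177, 0.0239]
tool_rot: [[-0.028, 1.0, 0.001], [1.0, 0.028, -0.001], [-0.001, 0.001, -1.0]]
contact_force: [-1.4, -2.6, 4.4]
finger_gap: 0.0232
```

Request:
servo_tool(increments=[[-0.005, 0, 0, 0, 0, 0, 0], [-0.01, 0, 0, 0, 0, 0, 0], [-0.015, -0.0005, 0, 0, 0, 0, 0], [-0.016, -0.0005, 0, 0, 0, -0.0012, 0], [-0.016, -0.0005, 0, 0, 0, -0.0012, 0], [-0.016, -0.0005, 0, 0, 0, -0.0012, 0], [-0.016, -0.0005, 0, 0, 0, -0.0012, 0], [-0.016, -0.0005, 0, 0, 0, -0.0012, 0], [-0.016, -0.0005, 0, 0, 0, -0.0012, 0], [-0.016, -0.0005, 0, 0, 0, -0.0012, 0], [-0.015, -0.0005, 0, 0, 0, -0.0012, 0], [-0.012, -0.0005, 0, 0, 0, -0.0012, 0], [-0.01, -0.0002, 0, 0, 0, -0.0012, 0], [-0.007, 0, 0, 0, 0, 0, 0], [-0.004, 0, 0, 0, 0, 0, 0], [0, 0, 0, 0, 0, 0, 0], [0, 0, 0, 0, 0, 0, 0], [0, 0, 0, 0, 0, 0, 0]])

```text
t: 7.45
tcp_pos: [0.5892, -0.3661, 0.0239]
tool_rot: [[-0.041, 0.999, 0.0], [0.999, 0.041, -0.0], [-0.0, 0.0, -1.0]]
contact_force: [0.1, 0.9, 6.0]
finger_gap: 0.0231
```

```bash
cat >> h.py <<'E'
def grips(c,box):
    W=cloud(c); z=W[:,:,2]; (x0,x1,y0,y1)=box
    m=(z>.048)&(z<.062)&(W[:,:,0]>x0)&(W[:,:,0]<x1)&(W[:,:,1]>y0)&(W[:,:,1]<y1)
    k,l,s,ce=cv2.connectedComponentsWithStats(m.astype(np.uint8))
    for i in range(1,k):
        if s[i,4]>15: print('grip?',s[i,4],W[l==i].mean(0).round(4),*rectfit(W[l==i]))
def trayrim(c,box):
    W=cloud(c); z=W[:,:,2]; (x0,x1,y0,y1)=box
    m=(z>.014)&(z<.023)&(W[:,:,0]>x0)&(W[:,:,0]<x1)&(W[:,:,1]>y0)&(W[:,:,1]<y1)
    print('rim',m.sum(),*rectfit(W[m]))
E
python3 - <<'E'
from h import *
go([.5883,-.3642,.024],92.35)
for n in('top','side'):
    c=cam(n);save(n+'2.png',c['img']);print(marks(c)); b=(.48,.68,-.4,-.1); grips(c,b); trayrim(c,b)
E
```

```text
t 7.45 tcp [ 0.5892 -0.3661  0.0239] psi 92.34 gap 0.0231 F [0.1 0.9 6. ]
 rot(tool,rad) [ 0.0005  0.0002 -0.0001] shift mm now-frame [ 2.  -0.8 -0.1] | goal-frame [ 2.  -0.8 -0.1]
{'green': (array([ 0.583797  , -0.25884564]), (245.73184204101562, 143.416259765625), -88.18543779850006), 'blue': (array([0.58855914, 0.25504794]), (245.72799682617188, 143.41055297851562), -88.64472198486328)}
grip? 44 [ 0.5801 -0.1531  0.0528] [ 0.57995947 -0.15273427] (21.379077911376953, 14.572980880737305) -1.1693038940429688
rim 209 [ 0.5832854  -0.24518703] (197.81419372558594, 118.66325378417969) -88.15217638015747
{'green': (array([ 0.58528564, -0.26028812]), (243.98680114746094, 143.92156982421875), -87.21519136428833), 'blue': (array([0.5901405 , 0.25296713]), (246.91844177246094, 142.91796875), -88.71544969081879)}
grip? 28 [ 0.58   -0.153   0.0534] [ 0.57942157 -0.15241837] (23.857301712036133, 19.477375030517578) -22.694732666015625
rim 157 [ 0.58436951 -0.24465646] (199.52200317382812, 123.01659393310547) -88.43213415145874
```

View pics/top2.png

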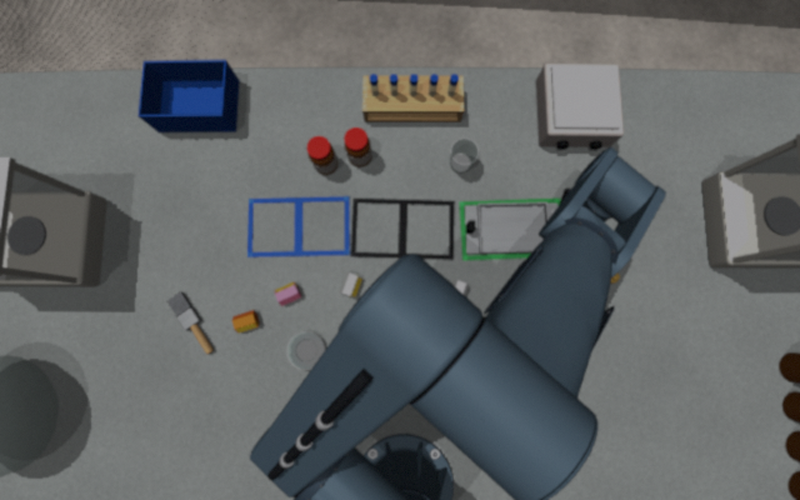

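The top view shows the tray on the green mark (460–560, 228), with its left grip at (471,227) about where it should be. Bar A is unobstructed at (352,285). Releasing and rising.

Request:
servo_tool(increments=[[0, 0, 0, 0, 0, 0, 80], [0, 0, 0, 0, 0, 0, 80], [0, 0, 0, 0, 0, 0, 80], [0, 0, 0, 0, 0, 0, 80], [0, 0, 0, 0, 0, 0, 80], [0, 0, -0.01, 0, 0, 0, 80], [0, 0, -0.02, 0, 0, 0, 90], [0, 0, -0.03, 0, 0, 0, 100], [0, 0, -0.03, 0, 0, 0, 100], [0, 0, -0.03, 0, 0, 0, 100], [0, 0, -0.03, 0, 0, 0, 100], [0, 0, 0, 0, 0, 0, 100], [0, 0, 0, 0, 0, 0, 100]])

```text
t: 8.63
tcp_pos: [0.5903, -0.3672, 0.1773]
tool_rot: [[-0.041, 0.999, 0.005], [0.999, 0.041, -0.004], [-0.004, 0.005, -1.0]]
contact_force: [-0.5, 0.8, -0.7]
finger_gap: 0.0856
```

```bash
cat >> h.py <<'E'
def bar(c,xy,r=.045):
    """bars near xy: top face (z>34.5mm) centre/axis + yellow pixel centre"""
    W=cloud(c); z=W[:,:,2]; near=np.hypot(W[:,:,0]-xy[0],W[:,:,1]-xy[1])<r
    k=near&(z>.0335)&(z<.045); 
    if k.sum()<20: print('none',k.sum()); return
    out=rectfit(W[k]); print('top face',k.sum(),'z',np.median(z[k]).round(4),'mean',W[k].mean(0)[:2].round(4),*out)
    hsv=cv2.cvtColor(c['img'],cv2.COLOR_RGB2HSV); y=near&(z>.004)&(hsv[:,:,1]>110)&(hsv[:,:,0]>15)&(hsv[:,:,0]<35)
    a=np.radians(out[2]); n=np.array([-np.sin(a),np.cos(a)])
    if y.sum(): print('  yellow px',y.sum(),'at',W[y].mean(0).round(4),'across mm',((W[y].mean(0)[:2]-out[0])@n*1000).round(1),'along',((W[y].mean(0)[:2]-out[0])@[np.cos(a),np.sin(a)]*1000).round(1))
E
python3 - <<'E'
from h import *
for n in('top','side'):
    c=cam(n)
    for xy in((.445,.125),(.429,-.123)): print(n,end=' ');bar(c,xy)
go([.445,.125,.15],69)
E
```

```text
top top face 111 z 0.0356 mean [0.4442 0.1253] [0.44446518 0.12458685] (49.02995300292969, 25.742238998413086) -19.33270263671875
  yellow px 43 at [0.4401 0.1097 0.0248] across mm -15.5 along 0.8
top top face 109 z 0.036 mean [ 0.4284 -0.1225] [ 0.42950247 -0.12267103] (47.166011810302734, 24.243894577026367) -19.186805725097656
side top face 103 z 0.0367 mean [0.446  0.1252] [0.44556644 0.12439352] (53.68866729736328, 25.061748504638672) -16.6104736328125
  yellow px 8 at [0.4189 0.1236 0.0265] across mm -8.4 along -25.3
side top face 43 z 0.0364 mean [ 0.4396 -0.124 ] [ 0.44046524 -0.11927795] (47.8017463684082, 23.093725204467773) -53.536170959472656
t 8.73 tcp [ 0.5885 -0.3657  0.173 ] psi 92.33 gap 0.0852 F [-0.6 -0.9 -0.3]
 rot(tool,rad) [-7.000e-04 -4.000e-04  4.071e-01] shift mm now-frame [ 496.1 -123.5   23.3] | goal-frame [ 406.7 -309.9   23. ]
```

Request:
servo_tool(increments=[[0, 0, 0, 0, 0, 0.0952, 100], [0, 0, 0, 0, 0, 0.0952, 100], [0, 0, 0, 0, 0, 0.0952, 100], [0, 0, 0, 0, 0, 0.0952, 100], [0.0276, -0.0199, 0, 0, 0, 0, 100], [0.0276, -0.0199, 0, 0, 0, 0, 100], [0.0276, -0.0199, 0, 0, 0, 0, 100], [0.0276, -0.0199, 0, 0, 0, 0, 100], [0.0276, -0.0199, 0, 0, 0, 0, 100], [0.0276, -0.0199, 0, 0, 0, 0, 100], [0.0276, -0.0199, 0, 0, 0, 0, 100], [0.0276, -0.0199, 0, 0, 0, 0, 100], [0.0276, -0.0199, 0, 0, 0, 0, 100], [0.0276, -0.0199, 0, 0, 0, 0, 100], [0.0276, -0.0199, 0, 0, 0, 0, 100], [0.0276, -0.0199, 0, 0, 0, 0, 100], [0.0276, -0.0199, 0, 0, 0, 0, 100], [0.0276, -0.0199, 0, 0, 0, 0, 100], [0.0276, -0.0199, 0, 0, 0, 0, 100]])

```text
t: 10.32
tcp_pos: [0.4437, 0.1252, 0.1718]
tool_rot: [[0.334, 0.943, -0.003], [0.943, -0.334, -0.0], [-0.001, -0.003, -1.0]]
contact_force: [0.3, 0.1, 0.3]
finger_gap: 0.0852
```

Request:
servo_tool(increments=[[0, 0, 0, 0, 0.1047, 0, 100], [0, 0, 0, 0, 0.1047, 0, 100], [0, 0, 0, 0, 0.1047, 0, 100], [0, 0, 0, 0, 0.1047, 0, 100], [0, 0, 0, 0, 0.1047, 0, 100], [-0.03, 0, 0, 0, 0, 0, 100], [-0.03, 0, 0, 0, 0, 0, 100], [-0.0175, 0, 0, 0, 0, 0, 100], [0, 0, 0, 0, 0, 0, 100], [0, 0, 0, 0, 0, 0, 100], [0, 0, 0, 0, 0, 0, 100], [0, 0, 0, 0, 0, 0, 100], [0, 0, 0, 0, 0, 0, 100], [0, 0, 0, 0, 0, 0, 100]])

```text
t: 11.48
tcp_pos: [0.4235, 0.0612, 0.1348]
tool_rot: [[0.287, 0.943, 0.167], [0.817, -0.332, 0.471], [0.5, 0.001, -0.866]]
contact_force: [-0.1, 0.9, 0.3]
finger_gap: 0.0854
```

```bash
cat >> h.py <<'E'
def rollpose(cx,cy,psi,tilt,d=.0107):
    a=np.radians(psi); t=np.radians(tilt); A=np.array([np.cos(a),np.sin(a),0])
    P=np.array([cx,cy,.018])+d*(np.sin(t)*A+np.cos(t)*np.array([0,0,-1])); print('target',P.round(4)); go(P,psi,tilt)
E
python3 - <<'E'
from h import *
rollpose(.445,.125,70.5,30)
for n in('top','side'):
    c=cam(n);bar(c,(.445,.125));save(n+'3.png',c['img'])
E
```

```text
target [0.4468 0.13   0.0087]
t 11.48 tcp [0.4235 0.0612 0.1348] psi 70.61 gap 0.0854 F [-0.1  0.9  0.3]
 rot(tool,rad) [-0.0002  0.0001  0.0017] shift mm now-frame [-1.000e-01 -1.000e+00  1.455e+02] | goal-frame [-1.000e-01 -1.000e+00  1.455e+02]
top face 115 z 0.0354 mean [0.4454 0.1249] [0.44496313 0.12575524] (48.855140686035156, 26.55280876159668) -17.980178833007812
  yellow px 43 at [0.4401 0.1097 0.0248] across mm -16.7 along 0.3
top face 105 z 0.0363 mean [0.4457 0.1252] [0.44524997 0.12492294] (51.934967041015625, 26.624412536621094) -19.665023803710938
  yellow px 8 at [0.4196 0.1228 0.0254] across mm -10.6 along -23.5
```

Request:
servo_tool(increments=[[0, -0.001, 0.025, 0, 0, 0, 100], [0, 0, 0.025, 0, 0, 0, 100], [0, 0, 0.025, 0, 0, 0, 100], [0, 0, 0.025, 0, 0, 0, 100], [0, 0, 0.02, 0, 0, 0, 100], [0, 0, 0.0155, 0, 0, 0, 100], [0, 0, 0.01, 0, 0, 0, 100], [0, 0, 0, 0, 0, 0, 100], [0, 0, 0, 0, 0, 0, 100], [0, 0, 0, 0, 0, 0, 0], [0, 0, 0, 0, 0, 0, 0], [0, 0, 0, 0, 0, 0, 0], [0, 0, 0, 0, 0, 0, 0], [0, 0, 0, 0, 0, 0, 0], [0, 0, 0, 0, 0, 0, 0], [0, 0, 0, 0, 0, 0, 0]], force=30)

```text
t: 12.92
tcp_pos: [0.4475, 0.1289, 0.0094]
tool_rot: [[0.288, 0.943, 0.169], [0.816, -0.334, 0.471], [0.5, 0.002, -0.866]]
contact_force: [-1.6, -3.0, 7.1]
finger_gap: 0.0494
```

Run:
```python
from h import *
rollpose(.445,.125,70.5,30)
c=cam('side');save('side4.png',c['img'][150:300,220:420],4)
```

```text
target [0.4468 0.13   0.0087]
t 12.92 tcp [0.4475 0.1289 0.0094] psi 70.54 gap 0.0494 F [-1.6 -3.   7.1]
 rot(tool,rad) [ 0.0017 -0.0002  0.0006] shift mm now-frame [ 0.4 -1.   1. ] | goal-frame [ 0.4 -1.   1. ]
```

View pics/side4.png

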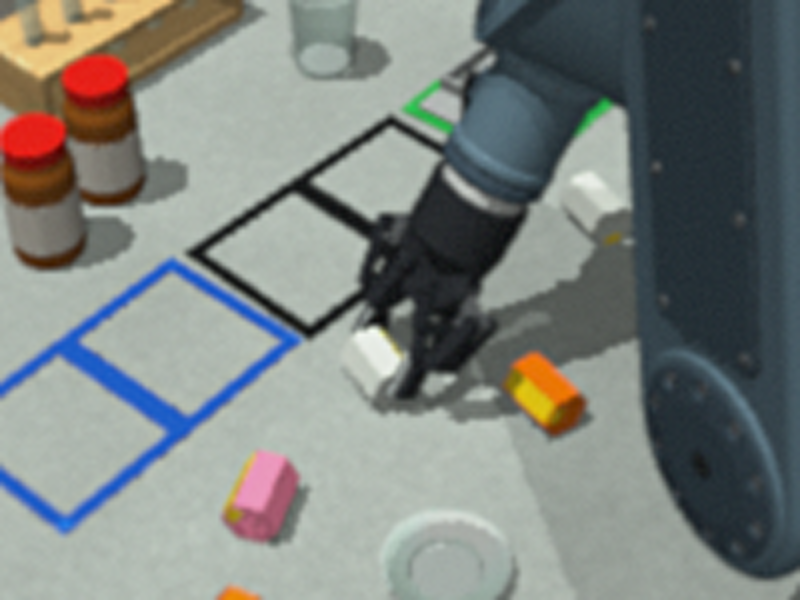

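The gripper is on bar A's ends (tips near (400,390) in the crop, gap 49 mm). The orange bar at (545,393) is clear. Rolling 60° about the bottom edge.

Request:
servo_tool(increments=[[0.0011, 0, 0, 0, -0.1047, 0, 0], [0.0011, 0, 0, 0, -0.1047, 0, 0], [0.0011, 0, 0, 0, -0.1047, 0, 0], [0.0011, 0, 0, 0, -0.1047, 0, 0], [0.0011, 0, 0, 0, -0.1047, 0, 0], [0.0011, 0, 0, 0, -0.1047, 0, 0], [0.0011, 0, 0, 0, -0.1047, 0, 0], [0.0011, 0, 0, 0, -0.1047, 0, 0], [0.0011, 0, 0, 0, -0.1047, 0, 0], [0.0011, 0, 0.0005, 0, -0.1047, 0, 0], [0, 0, 0, 0, 0, 0, 0], [0, 0, 0, 0, 0, 0, 0], [0, 0, 0, 0, 0, 0, 0], [0, 0, 0, 0, 0, 0, 0]])

```text
t: 14.13
tcp_pos: [0.4516, 0.1403, 0.0102]
tool_rot: [[0.292, 0.943, -0.159], [0.826, -0.332, -0.455], [-0.482, 0.001, -0.876]]
contact_force: [1.4, 5.7, 10.4]
finger_gap: 0.0498
```

Run:
```python
from h import *
rollpose(.445+.0208*.334,.125+.0208*.943,70.5,-30)
c=cam('side');bar(c,(.452,.145))
```

```text
target [0.4502 0.1396 0.0087]
t 14.13 tcp [0.4516 0.1403 0.0102] psi 70.54 gap 0.0498 F [ 1.4  5.7 10.4]
 rot(tool,rad) [ 0.0018 -0.0202  0.0006] shift mm now-frame [-0.3 -1.1  1.8] | goal-frame [-0.3 -1.1  1.8]
top face 32 z 0.0371 mean [0.4467 0.141 ] [0.44398282 0.14567847] (67.0580062866211, 19.20686912536621) -27.64159393310547
  yellow px 35 at [0.4395 0.1547 0.056 ] across mm 5.9 along -8.1
```

Request:
servo_tool(increments=[[0, 0, 0, 0, 0, 0, 100], [0, 0, 0, 0, 0, 0, 100], [0, 0, 0, 0, 0, 0, 100], [0, 0, 0, 0, 0, 0, 100], [0, 0, 0, 0, 0, 0, 100], [0, 0, 0, 0, 0, 0, 100], [0.0011, 0, 0, 0, 0.1047, 0, 100], [0.0011, 0, 0, 0, 0.1047, 0, 100], [0.0011, 0, 0, 0, 0.1047, 0, 100], [0.0011, 0, 0, 0, 0.1047, 0, 100], [0.0011, 0, 0, 0, 0.1047, 0, 100], [0, 0, -0.03, 0, 0, 0, 100], [0, 0, -0.03, 0, 0, 0, 100], [0, 0, -0.03, 0, 0, 0, 100], [0, 0, -0.03, 0, 0, 0, 100], [0, 0, -0.01, 0, 0, 0, 100], [0, 0, 0, 0, 0, 0, 100], [0, 0, 0, 0, 0, 0, 100]])

```text
t: 15.68
tcp_pos: [0.4507, 0.1417, 0.1365]
tool_rot: [[0.333, 0.943, 0.004], [0.943, -0.333, 0.017], [0.018, -0.002, -1.0]]
contact_force: [-0.7, -0.3, -0.2]
finger_gap: 0.0854
```

Run:
```python
from h import *
go([.452,.1446,.0073],70.5)
c=cam('side');bar(c,(.452,.145));save('side5.png',c['img'][180:280,240:400],5)
c=cam('top');bar(c,(.452,.145));
```

```text
t 15.68 tcp [0.4507 0.1417 0.1365] psi 70.54 gap 0.0854 F [-0.7 -0.3 -0.2]
 rot(tool,rad) [-0.0018 -0.0177  0.0008] shift mm now-frame [  0.9   0.5 129.2] | goal-frame [  3.1   0.3 129.2]
top face 112 z 0.037 mean [0.4522 0.1476] [0.45298206 0.14710689] (55.83488082885742, 26.61968994140625) -19.346534729003906
  yellow px 78 at [0.4493 0.1462 0.0368] across mm -2.1 along -3.2
none 0
```

View pics/side5.png

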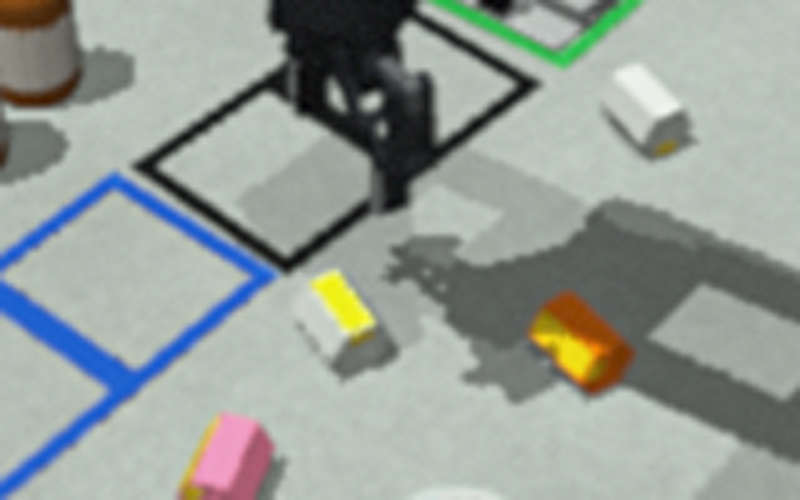

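Bar A now shows its yellow face on top at (342,303) in the crop. Bar B's dab sits at the bottom of its end face at (668,148), consistent with 180°. Now settling above A.

Request:
servo_tool(increments=[[0, 0, 0.03, 0, 0, 0, 100], [0, 0, 0.03, 0, 0, 0, 100], [0, 0, 0, 0, 0, 0, 100], [0, 0, 0, 0, 0, 0, 100], [0, 0, 0, 0, 0, 0, 100], [0, 0, 0, 0, 0, 0, 100], [0, 0, 0, 0, 0, 0, 100]])

```text
t: 16.37
tcp_pos: [0.4521, 0.1429, 0.0782]
tool_rot: [[0.333, 0.943, 0.006], [0.943, -0.333, 0.017], [0.018, 0.0, -1.0]]
contact_force: [0.1, 0.0, 0.1]
finger_gap: 0.0855
```

Run:
```python
from h import *
go([.4525,.1465,.0075],70.5)
```

```text
t 16.37 tcp [0.4521 0.1429 0.0782] psi 70.55 gap 0.0855 F [0.1 0.  0.1]
 rot(tool,rad) [ 0.0001 -0.0185  0.0008] shift mm now-frame [ 2.2 -0.9 70.7] | goal-frame [ 3.5 -0.9 70.7]
```

Request:
servo_tool(increments=[[0, 0, 0, 0, -0.0185, 0, 100], [0.0035, -0.0009, 0.015, 0, 0, 0, 100], [0, 0, 0.025, 0, 0, 0, 100], [0, 0, 0.02, 0, 0, 0, 100], [0, 0, 0.0105, 0, 0, 0, 100], [0, 0, 0, 0, 0, 0, 100], [0, 0, 0, 0, 0, 0, 100], [0, 0, 0, 0, 0, 0, 0], [0, 0, 0, 0, 0, 0, 0], [0, 0, 0, 0, 0, 0, 0], [0, 0, 0, 0, 0, 0, 0], [0, 0, 0, 0, 0, 0, 0], [0, 0, 0, 0, 0, 0, 0], [0, 0, 0, 0, 0, 0, 0]], force=50)

```text
t: 17.53
tcp_pos: [0.4524, 0.1465, 0.0076]
tool_rot: [[0.333, 0.943, 0.0], [0.943, -0.333, -0.0], [0.0, 0.0, -1.0]]
contact_force: [0.1, -0.5, 4.6]
finger_gap: 0.0492
```

Run:
```python
from h import *
go([.4525,.1465,.0075],70.5)
c=cam('side');bar(c,(.4525,.1465))
```

```text
t 17.53 tcp [0.4524 0.1465 0.0076] psi 70.54 gap 0.0492 F [ 0.1 -0.5  4.6]
 rot(tool,rad) [ 0.0002 -0.0001  0.0007] shift mm now-frame [0.  0.1 0.1] | goal-frame [0.  0.1 0.1]
top face 78 z 0.0373 mean [0.454  0.1512] [0.44872589 0.14813567] (72.30867767333984, 24.97149658203125) -20.911399841308594
  yellow px 39 at [0.4561 0.1507 0.0433] across mm 5.0 along 6.0
```

Request:
servo_tool(increments=[[0, 0, -0.01, 0, 0, 0, 0], [0, 0, -0.02, 0, 0, 0, 0], [0, 0, -0.03, 0, 0, 0, 0], [0, 0, -0.03, 0, 0, 0, 0], [0, 0, -0.03, 0, 0, 0, 0], [0, 0, 0, 0, 0, -0.0952, 0], [0, 0, 0, 0, 0, -0.0952, 0], [0, 0, 0, 0, 0, -0.0952, 0], [0, 0, 0, 0, 0, -0.0952, 0], [0, 0, 0, 0, 0, 0, 0]])

```text
t: 18.42
tcp_pos: [0.4513, 0.1464, 0.1271]
tool_rot: [[-0.045, 0.999, -0.002], [0.999, 0.045, -0.0], [-0.0, -0.002, -1.0]]
contact_force: [-0.0, -0.3, -1.3]
finger_gap: 0.0495
```

Request:
servo_tool(increments=[[-0.012, 0.0036, 0, 0, 0, 0, 0], [-0.0266, 0.008, 0, 0, 0, 0, 0], [-0.0266, 0.008, 0, 0, 0, 0, 0], [-0.0266, 0.008, 0, 0, 0, 0, 0], [-0.0266, 0.008, 0, 0, 0, 0, 0], [-0.0266, 0.008, 0, 0, 0, 0, 0], [-0.0266, 0.008, 0, 0, 0, 0, 0], [-0.0266, 0.008, 0, 0, 0, 0, 0], [-0.0266, 0.008, 0, 0, 0, 0, 0], [-0.0266, 0.008, 0, 0, 0, 0, 0], [-0.0266, 0.008, 0, 0, 0, 0, 0], [-0.0266, 0.008, 0, 0, 0, 0, 0], [-0.0266, 0.008, 0, 0, 0, 0, 0], [-0.0266, 0.008, 0, 0, 0, 0, 0], [-0.0266, 0.008, 0, 0, 0, 0, 0], [0, 0, 0, 0, 0, 0, 0], [0, 0, 0, 0, 0, 0, 0], [0, 0, 0, 0, 0, 0, 0], [0, 0, 0, 0, 0, 0, 0]])

```text
t: 20.0
tcp_pos: [0.5823, -0.2317, 0.1259]
tool_rot: [[-0.041, 0.999, -0.003], [0.999, 0.041, 0.001], [0.001, -0.003, -1.0]]
contact_force: [0.5, 0.8, -0.9]
finger_gap: 0.0491
```

Run:
```python
from h import *
go([.5833,-.233,.0118],92.35)
for n in('top','side'):
    c=cam(n);b=(.48,.68,-.4,-.1); grips(c,b); trayrim(c,b); bar(c,(.4285,-.123)); save(n+'6.png',c['img'])
```

```text
t 20.0 tcp [ 0.5823 -0.2317  0.1259] psi 92.34 gap 0.0491 F [ 0.5  0.8 -0.9]
 rot(tool,rad) [-0.0032 -0.0007 -0.0001] shift mm now-frame [ -1.4   1.3 114.1] | goal-frame [ -1.3   1.  114.1]
grip? 17 [ 0.59   -0.3599  0.0519] [ 0.58885785 -0.3588385 ] (19.714937210083008, 6.5364460945129395) -22.82721710205078
grip? 44 [ 0.58   -0.1532  0.0522] [ 0.58005774 -0.15304802] (21.544883728027344, 14.43779468536377) -0.5813369750976562
rim 83 [ 0.60419086 -0.25447231] (213.8774871826172, 71.59764099121094) 89.49310302734375
none 0
grip? 27 [ 0.5802 -0.1534  0.0532] [ 0.57971191 -0.15245258] (22.186513900756836, 19.003955841064453) 56.04219055175781
rim 155 [ 0.5841756 -0.2457598] (199.4675750732422, 120.2350845336914) -88.60214233398438
top face 46 z 0.0366 mean [ 0.4374 -0.1229] [ 0.43668433 -0.11815251] (55.327362060546875, 23.785869598388672) -45.32616424560547
```

View pics/side6.png

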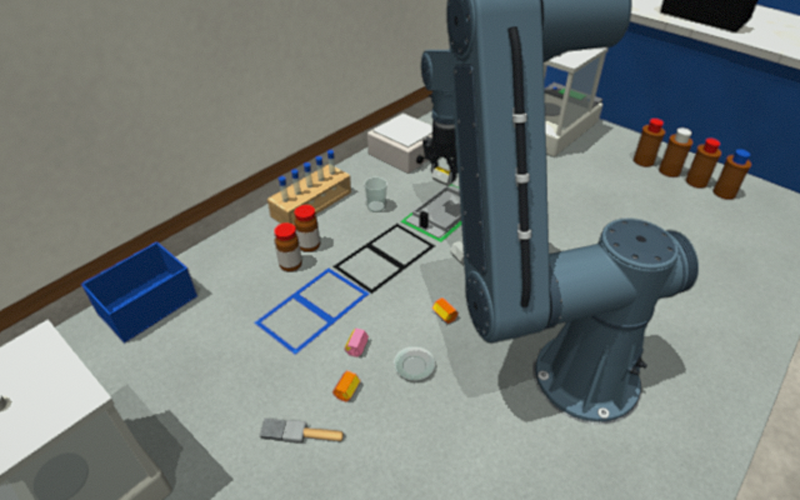

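The side view shows bar A held yellow side up over the tray, at (440,172). Everything else is in place. Lowering.

Request:
servo_tool(increments=[[-0.0012, 0.0005, 0.02, 0, 0, 0, 0], [0, 0, 0.025, 0, 0, 0, 0], [0, 0, 0.025, 0, 0, 0, 0], [0, 0, 0.02, 0, 0, 0, 0], [0, 0, 0.015, 0, 0, 0, 0], [0, 0, 0.003, 0, 0, 0, 0], [0, 0, 0, 0, 0, 0, 0], [0, 0, 0, 0, 0, 0, 0], [0, 0, 0, 0, 0, 0, 0]])

```text
t: 20.85
tcp_pos: [0.5842, -0.2345, 0.0197]
tool_rot: [[-0.042, 0.999, -0.0], [0.999, 0.042, -0.002], [-0.002, -0.0, -1.0]]
contact_force: [-0.2, -0.8, -0.9]
finger_gap: 0.0489
```

Run:
```python
from h import *
go([.5833,-.233,.0118],92.35)
```

```text
t 20.85 tcp [ 0.5842 -0.2345  0.0197] psi 92.38 gap 0.0489 F [-0.2 -0.8 -0.9]
 rot(tool,rad) [-0.0003  0.0016  0.0005] shift mm now-frame [ 1.5 -0.8  7.9] | goal-frame [ 1.5 -0.8  7.9]
```

Request:
servo_tool(increments=[[0, 0, 0.003, 0, 0, 0, 0], [0, 0, 0.003, 0, 0, 0, 0], [0, 0, 0.0018, 0, 0, 0, 0], [0, 0, 0, 0, 0, 0, 0], [0, 0, 0, 0, 0, 0, 0], [0, 0, 0, 0, 0, 0, 75], [0, 0, 0, 0, 0, 0, 75], [0, 0, 0, 0, 0, 0, 75], [0, 0, 0, 0, 0, 0, 75], [0, 0, 0, 0, 0, 0, 75], [0, 0, -0.015, 0, 0, 0, 75], [0, 0, -0.025, 0, 0, 0, 75], [0, 0, -0.03, 0, 0, 0, 100], [0, 0, -0.03, 0, 0, 0, 100], [0, 0, -0.03, 0, 0, 0, 100], [0, 0, -0.02, 0, 0, 0, 100], [0, 0, 0, 0, 0, 0, 100], [0, 0, 0, 0, 0, 0, 100]])

```text
t: 22.35
tcp_pos: [0.5844, -0.2347, 0.163]
tool_rot: [[-0.041, 0.999, 0.001], [0.999, 0.041, -0.003], [-0.003, 0.001, -1.0]]
contact_force: [0.9, 0.2, -1.7]
finger_gap: 0.0851
```

Run:
```python
from h import *
for n in('top','side'):
    c=cam(n);b=(.48,.68,-.4,-.1); grips(c,b); trayrim(c,b); print('A');bar(c,(.584,-.234));print('B'); bar(c,(.4285,-.123)); save(n+'7.png',c['img'])
go([.43,-.123,.16],70.5)
```

```text
grip? 45 [ 0.5866 -0.3635  0.0535] [ 0.58618237 -0.36276462] (21.556116104125977, 15.763728141784668) -3.1015167236328125
grip? 43 [ 0.58   -0.1533  0.0526] [ 0.58003387 -0.15281706] (21.463029861450195, 14.46288013458252) -1.0540771484375
rim 75 [ 0.60673193 -0.25361343] (214.87884521484375, 70.46245574951172) -88.48065340518951
A
none 0
B
none 0
grip? 27 [ 0.58   -0.1532  0.0534] [ 0.58036407 -0.15568848] (20.4572696685791, 19.729116439819336) 17.827478408813477
rim 180 [ 0.58389783 -0.24686804] (204.4087677001953, 120.89798736572266) -88.88567411899567
A
top face 81 z 0.0398 mean [ 0.5804 -0.2302] [ 0.58139404 -0.2308945 ] (52.518741607666016, 31.88148307800293) 4.537178993225098
  yellow px 47 at [ 0.5818 -0.2352  0.0445] across mm -4.3 along 0.0
B
top face 54 z 0.0365 mean [ 0.4357 -0.1228] [ 0.42784573 -0.12214972] (53.468074798583984, 26.36582374572754) -23.902450561523438
t 22.45 tcp [ 0.5828 -0.2337  0.1597] psi 92.36 gap 0.0851 F [-0.5 -0.1 -0.5]
 rot(tool,rad) [-3.600e-03  1.000e-04  3.816e-01] shift mm now-frame [ 116.9 -148.1    0.3] | goal-frame [  53.3 -181.    -0.3]
```

View pics/top7.png

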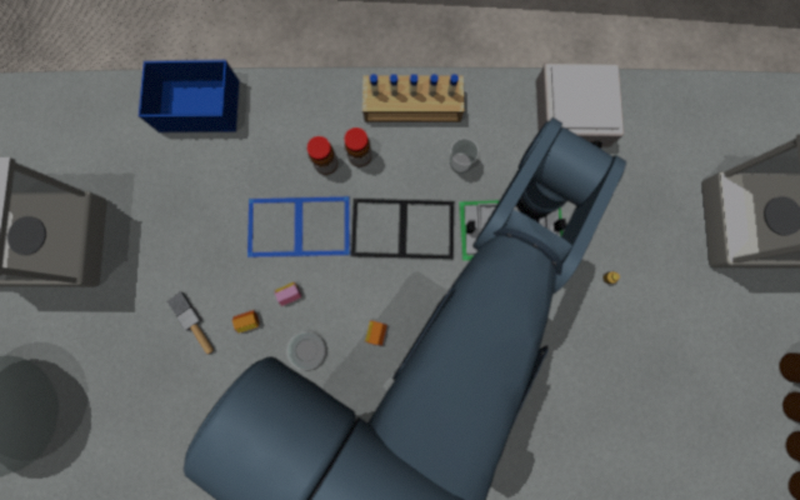

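The top view shows both grips at (471,227) and (560,226) and the tray still on green. Bar A lies under the gripper in the tray, and the side depth gives its top face at 40 mm, as it should be. Moving on to bar B.

Request:
servo_tool(increments=[[0, 0, 0, 0, 0, 0.0997, 100], [0, 0, 0, 0, 0, 0.0997, 100], [0, 0, 0, 0, 0, 0.0997, 100], [0, 0, 0, 0, 0, 0.0997, 100], [0.0071, -0.0262, 0, 0, 0, 0, 100], [0.0071, -0.0262, 0, 0, 0, 0, 100], [0.0071, -0.0262, 0, 0, 0, 0, 100], [0.0071, -0.0262, 0, 0, 0, 0, 100], [0.0071, -0.0262, 0, 0, 0, 0, 100], [0.0071, -0.0262, 0, 0, 0, 0, 100], [0.0071, -0.0262, 0, 0, 0, 0, 100], [0, 0, 0, 0, 0.1047, 0, 100], [0, 0, 0, 0, 0.1047, 0, 100], [0, 0, 0, 0, 0.1047, 0, 100], [0, 0, 0, 0, 0.1047, 0, 100], [0, 0, 0, 0, 0.1047, 0, 100], [-0.036, 0, 0, 0, 0, 0, 100], [-0.035, 0, 0, 0, 0, 0, 100]])

```text
t: 23.95
tcp_pos: [0.4062, -0.1812, 0.1236]
tool_rot: [[0.305, 0.937, 0.172], [0.81, -0.35, 0.47], [0.501, -0.004, -0.866]]
contact_force: [0.8, -0.7, -0.3]
finger_gap: 0.0854
```

Request:
servo_tool(increments=[[0, 0, 0, 0, 0, 0, 100], [0, 0, 0, 0, 0, 0, 100], [0, 0, 0, 0, 0, 0, 100], [0, 0, 0, 0, 0, 0, 100], [0, 0, 0, 0, 0, 0, 100]])

```text
t: 24.37
tcp_pos: [0.4077, -0.1799, 0.1255]
tool_rot: [[0.303, 0.937, 0.172], [0.812, -0.348, 0.468], [0.499, -0.002, -0.867]]
contact_force: [-0.3, -0.1, -0.0]
finger_gap: 0.0855
```

Run:
```python
from h import *
rollpose(.4288,-.123,69.5,30)
cs=[]
for n in('top','side'):
    c=cam(n); print('A');bar(c,(.584,-.234));print('B'); bar(c,(.4288,-.123)); save(n+'8.png',c['img']); cs.append(c)
t=np.load('/tmp/side.npz')
p=proj(cs[1],[.4288,-.123,.018])[0].astype(int);print(p)
a=cs[1]['img'][p[1]-25:p[1]+25,p[0]-30:p[0]+30]; p=proj(cs[0],[.584,-.258,.02])[0].astype(int)
b=cs[0]['img'][p[1]-25:p[1]+25,p[0]-30:p[0]+30]; save('crop8.png',np.hstack([a,b]),6)
```

```text
target [ 0.4307 -0.118   0.0087]
t 24.37 tcp [ 0.4077 -0.1799  0.1255] psi 69.54 gap 0.0855 F [-0.3 -0.1 -0. ]
 rot(tool,rad) [-0.0026  0.0013  0.0007] shift mm now-frame [ -1.    0.2 134.1] | goal-frame [ -1.2  -0.2 134.1]
A
top face 155 z 0.0392 mean [ 0.5802 -0.2322] [ 0.58069604 -0.2326866 ] (51.39621353149414, 29.521568298339844) -2.07098388671875
  yellow px 76 at [ 0.5828 -0.2339  0.04  ] across mm -1.1 along 2.2
B
top face 114 z 0.0358 mean [ 0.4294 -0.1228] [ 0.42918829 -0.12305038] (48.088077545166016, 24.559770584106445) -21.13164520263672
A
top face 84 z 0.0402 mean [ 0.5794 -0.2304] [ 0.58047198 -0.23208595] (52.75270462036133, 29.96293067932129) 1.0367029905319214
  yellow px 43 at [ 0.5801 -0.2352  0.0413] across mm -3.1 along -0.4
B
top face 58 z 0.036 mean [ 0.4357 -0.1232] [ 0.43096667 -0.1227084 ] (50.141624450683594, 23.627397537231445) -22.80565643310547
[368 202]
```

View pics/crop8.png

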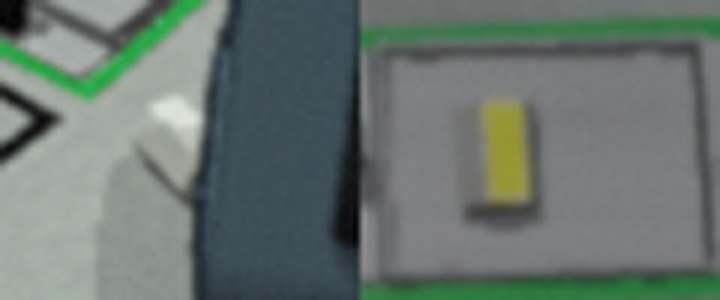

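In the crop, bar A lies flat and yellow side up in the tray at (505,155), and bar B is where I measured it. Descending on B, gripping and rolling.

Request:
servo_tool(increments=[[-0.0011, 0, 0.025, 0, 0, 0, 100], [0, 0, 0.025, 0, 0, 0, 100], [0, 0, 0.025, 0, 0, 0, 100], [0, 0, 0.025, 0, 0, 0, 100], [0, 0, 0.02, 0, 0, 0, 100], [0, 0, 0.014, 0, 0, 0, 100], [0, 0, 0, 0, 0, 0, 100], [0, 0, 0, 0, 0, 0, 100], [0, 0, 0, 0, 0, 0, 0], [0, 0, 0, 0, 0, 0, 0], [0, 0, 0, 0, 0, 0, 0], [0, 0, 0, 0, 0, 0, 0], [0, 0, 0, 0, 0, 0, 0], [0, 0, 0, 0, 0, 0, 0]], force=30)

```text
t: 25.63
tcp_pos: [0.4309, -0.1203, 0.0094]
tool_rot: [[0.304, 0.937, 0.174], [0.812, -0.35, 0.467], [0.498, -0.0, -0.867]]
contact_force: [-1.4, -1.5, 5.9]
finger_gap: 0.0492
```

Run:
```python
from h import *
rollpose(.4291,-.123,69.5,30)
```

```text
target [ 0.431  -0.118   0.0087]
t 25.63 tcp [ 0.4309 -0.1203  0.0094] psi 69.48 gap 0.0492 F [-1.4 -1.5  5.9]
 rot(tool,rad) [-0.      0.002  -0.0004] shift mm now-frame [ 1.6 -0.7  1.7] | goal-frame [ 1.6 -0.7  1.7]
```

Request:
servo_tool(increments=[[0.001, 0, 0, 0, -0.0952, 0, 0], [0.001, 0, 0, 0, -0.0952, 0, 0], [0.001, 0, 0, 0, -0.0952, 0, 0], [0.001, 0, 0, 0, -0.0952, 0, 0], [0.001, 0, 0, 0, -0.0952, 0, 0], [0.001, 0, 0, 0, -0.0952, 0, 0], [0.001, 0, 0, 0, -0.0952, 0, 0], [0.001, 0, 0, 0, -0.0952, 0, 0], [0.001, 0, 0, 0, -0.0952, 0, 0], [0.001, 0, 0, 0, -0.0952, 0, 0], [0.001, 0, 0.0005, 0, -0.0952, 0, 0], [0, 0, 0, 0, 0, 0, 0], [0, 0, 0, 0, 0, 0, 0], [0, 0, 0, 0, 0, 0, 100], [0, 0, 0, 0, 0, 0, 100], [0, 0, 0, 0, 0, 0, 100], [0, 0, 0, 0, 0, 0, 100], [0, 0, 0, 0, 0, 0, 100], [0, 0, 0, 0, 0, 0, 100]])

```text
t: 27.22
tcp_pos: [0.4335, -0.1096, 0.0084]
tool_rot: [[0.302, 0.937, -0.178], [0.811, -0.351, -0.468], [-0.501, -0.003, -0.865]]
contact_force: [-0.2, -0.6, -0.2]
finger_gap: 0.0855
```

Run:
```python
from h import *
rollpose(.4291+.0208*.35,-.123+.0208*.937,69.5,-30)
c=cam('side');bar(c,(.4364,-.1035));c=cam('top');bar(c,(.4364,-.1035))
```

```text
target [ 0.4345 -0.1085  0.0087]
t 27.22 tcp [ 0.4335 -0.1096  0.0084] psi 69.57 gap 0.0855 F [-0.2 -0.6 -0.2]
 rot(tool,rad) [-0.0024  0.0011  0.001 ] shift mm now-frame [ 1.   0.5 -1. ] | goal-frame [ 1.   0.5 -1. ]
none 3
top face 119 z 0.036 mean [ 0.4371 -0.1026] [ 0.43651202 -0.10212248] (88.55127716064453, 22.534727096557617) -19.200828552246094
```

Request:
servo_tool(increments=[[0.001, 0, 0, 0, 0.0952, 0, 100], [0.001, 0, 0, 0, 0.0952, 0, 100], [0.001, 0, 0, 0, 0.0952, 0, 100], [0.001, 0, 0, 0, 0.0952, 0, 100], [0.001, 0, 0, 0, 0.0952, 0, 100], [0.001, 0, 0, 0, 0.0952, 0, 100], [0.001, 0, 0, 0, 0.0952, 0, 100], [0.001, 0, 0, 0, 0.0952, 0, 100], [0.001, 0, 0, 0, 0.0952, 0, 100], [0.001, 0, 0, 0, 0.0952, 0, 100], [0.001, 0, 0, 0, 0.0952, 0, 100], [0, 0, 0, 0, 0, 0, 100], [0, 0, 0, 0, 0, 0, 100], [0, 0, 0, 0, 0, 0, 100], [0, 0, 0, 0, 0, 0, 100]])

```text
t: 28.57
tcp_pos: [0.4375, -0.0989, 0.0081]
tool_rot: [[0.304, 0.937, 0.172], [0.813, -0.349, 0.467], [0.498, -0.002, -0.867]]
contact_force: [-1.0, 0.2, -0.2]
finger_gap: 0.0855
```

Run:
```python
from h import *
c=cam('top');bar(c,(.4368,-.1028)); c=cam('side');bar(c,(.4368,-.1028))
rollpose(.4368,-.1027,69.5,30)
```

```text
top face 122 z 0.0356 mean [ 0.4366 -0.1026] [ 0.43657211 -0.10269624] (87.5925064086914, 26.087860107421875) -27.859569549560547
top face 90 z 0.0362 mean [ 0.4424 -0.1046] [ 0.44554565 -0.105261  ] (70.44656372070312, 27.131269454956055) -21.774803161621094
  yellow px 1 at [ 0.4105 -0.1012  0.0113] across mm -9.3 along -34.1
target [ 0.4387 -0.0977  0.0087]
t 28.67 tcp [ 0.4377 -0.0988  0.0083] psi 69.57 gap 0.0853 F [-0.2  0.1 -0.3]
 rot(tool,rad) [-0.0027  0.0025  0.001 ] shift mm now-frame [1.5 0.6 0.3] | goal-frame [1.5 0.6 0.3]
```

Request:
servo_tool(increments=[[0.0012, 0, 0, 0, 0, 0, 100], [0, 0, 0, 0, 0, 0, 0], [0, 0, 0, 0, 0, 0, 0], [0, 0, 0, 0, 0, 0, 0], [0, 0, 0, 0, 0, 0, 0], [0, 0, 0, 0, 0, 0, 0], [0, 0, 0, 0, 0, 0, 0], [0, 0, 0, 0, 0, 0, 0]])

```text
t: 29.33
tcp_pos: [0.438, -0.0987, 0.0088]
tool_rot: [[0.304, 0.937, 0.173], [0.811, -0.35, 0.468], [0.499, -0.002, -0.866]]
contact_force: [-0.8, -0.1, 4.0]
finger_gap: 0.0499
```

Request:
servo_tool(increments=[[0.001, 0, 0, 0, -0.0952, 0, 0], [0.001, 0, 0, 0, -0.0952, 0, 0], [0.001, 0, 0, 0, -0.0952, 0, 0], [0.001, 0, 0, 0, -0.0952, 0, 0], [0.001, 0, 0, 0, -0.0952, 0, 0], [0.001, 0, 0, 0, -0.0952, 0, 0], [0.001, 0, 0, 0, -0.0952, 0, 0], [0.001, 0, 0, 0, -0.0952, 0, 0], [0.001, 0, 0, 0, -0.0952, 0, 0], [0.001, 0, 0, 0, -0.0952, 0, 0], [0.001, 0, 0.0005, 0, -0.0952, 0, 0], [0, 0, 0, 0, 0, 0, 0], [0, 0, 0, 0, 0, 0, 0], [0, 0, 0, 0, 0, 0, 100], [0, 0, 0, 0, 0, 0, 100], [0, 0, 0, 0, 0, 0, 100], [0, 0, 0, 0, 0, 0, 100], [0, 0, 0, 0, 0, 0, 100], [0, 0, 0, 0, 0, 0, 100]])

```text
t: 30.92
tcp_pos: [0.4412, -0.0892, 0.0085]
tool_rot: [[0.302, 0.937, -0.178], [0.811, -0.35, -0.468], [-0.501, -0.003, -0.865]]
contact_force: [0.3, -0.5, -0.4]
finger_gap: 0.0854
```

Run:
```python
from h import *
c=cam('top');bar(c,(.4441,-.0835)); c=cam('side');bar(c,(.4441,-.0835))
rollpose(.4441,-.0835,69.5,-30)
```

```text
top face 127 z 0.0356 mean [ 0.4453 -0.0815] [ 0.45242035 -0.08514411] (71.99103546142578, 26.391860961914062) -22.149765014648438
  yellow px 35 at [ 0.4377 -0.0973  0.0255] across mm -16.8 along -9.0
none 6
target [ 0.4422 -0.0885  0.0087]
t 31.02 tcp [ 0.4413 -0.0891  0.0085] psi 69.58 gap 0.0854 F [ 0.5 -0.5  0. ]
 rot(tool,rad) [-0.0022  0.0012  0.0012] shift mm now-frame [ 0.7  0.7 -0.7] | goal-frame [ 0.7  0.7 -0.7]
```

Yellow is now on the upper −a side, with one roll left. Rotating back, then regripping and rolling.

Request:
servo_tool(increments=[[0.001, 0, 0, 0, 0.0952, 0, 100], [0.001, 0, 0, 0, 0.0952, 0, 100], [0.001, 0, 0, 0, 0.0952, 0, 100], [0.001, 0, 0, 0, 0.0952, 0, 100], [0.001, 0, 0, 0, 0.0952, 0, 100], [0.001, 0, 0, 0, 0.0952, 0, 100], [0.001, 0, 0, 0, 0.0952, 0, 100], [0.001, 0, 0, 0, 0.0952, 0, 100], [0.001, 0, 0, 0, 0.0952, 0, 100], [0.001, 0, 0, 0, 0.0952, 0, 100], [0.001, 0, 0, 0, 0.0952, 0, 100], [0.0012, 0, 0, 0, 0, 0, 100], [0, 0, 0, 0, 0, 0, 100], [0, 0, 0, 0, 0, 0, 100]])

```text
t: 32.18
tcp_pos: [0.4452, -0.0781, 0.0085]
tool_rot: [[0.305, 0.937, 0.172], [0.812, -0.35, 0.467], [0.497, -0.003, -0.868]]
contact_force: [0.4, 0.6, -0.5]
finger_gap: 0.0857
```

Request:
servo_tool(increments=[[0, 0, 0, 0, 0, 0, 0], [0, 0, 0, 0, 0, 0, 0], [0, 0, 0, 0, 0, 0, 0], [0, 0, 0, 0, 0, 0, 0], [0, 0, 0, 0, 0, 0, 0], [0, 0, 0, 0, 0, 0, 0], [0, 0, 0, 0, 0, 0, 0]])

```text
t: 32.77
tcp_pos: [0.4457, -0.0777, 0.0091]
tool_rot: [[0.304, 0.937, 0.173], [0.811, -0.35, 0.469], [0.5, -0.002, -0.866]]
contact_force: [1.4, 3.4, 5.2]
finger_gap: 0.0494
```

Request:
servo_tool(increments=[[0.001, 0, 0, 0, -0.0952, 0, 0], [0.001, 0, 0, 0, -0.0952, 0, 0], [0.001, 0, 0, 0, -0.0952, 0, 0], [0.001, 0, 0, 0, -0.0952, 0, 0], [0.001, 0, 0, 0, -0.0952, 0, 0], [0.001, 0, 0, 0, -0.0952, 0, 0], [0.001, 0, 0, 0, -0.0952, 0, 0], [0.001, 0, 0, 0, -0.0952, 0, 0], [0.001, 0, 0, 0, -0.0952, 0, 0], [0.001, 0, 0, 0, -0.0952, 0, 0], [0.001, 0, 0.0005, 0, -0.0952, 0, 0], [0, 0, 0, 0, 0, 0, 0], [0, 0, 0, 0, 0, 0, 0], [0, 0, 0, 0, 0, 0, 100], [0, 0, 0, 0, 0, 0, 100], [0, 0, 0, 0, 0, 0, 100], [0, 0, 0, 0, 0, 0, 100], [0, 0, 0, 0, 0, 0, 100], [0, 0, 0, 0, 0, 0, 100]])

```text
t: 34.35
tcp_pos: [0.4489, -0.0687, 0.0086]
tool_rot: [[0.302, 0.937, -0.178], [0.811, -0.35, -0.468], [-0.501, -0.003, -0.865]]
contact_force: [-0.1, -0.7, 0.3]
finger_gap: 0.0851
```

Request:
servo_tool(increments=[[0.001, 0, 0, 0, 0.0952, 0, 100], [0.001, 0, 0, 0, 0.0952, 0, 100], [0.001, 0, 0, 0, 0.0952, 0, 100], [0.001, 0, 0, 0, 0.0952, 0, 100], [0.001, 0, 0, 0, 0.0952, 0, 100], [0.0005, 0, 0, 0, 0.0476, 0, 100], [0, 0, -0.025, 0, 0, 0, 100], [0, 0, -0.03, 0, 0, 0, 100], [0, 0, -0.025, 0, 0, 0, 100], [0, 0, 0, 0, 0, 0, 100], [0, 0, 0, 0, 0, 0, 100], [0, 0, 0, 0, 0, 0, 100], [0, 0, 0, 0, 0, 0, 100], [0, 0, 0, 0, 0, 0, 100]])

```text
t: 35.52
tcp_pos: [0.4501, -0.0632, 0.0858]
tool_rot: [[0.35, 0.937, -0.005], [0.937, -0.35, 0.001], [-0.001, -0.005, -1.0]]
contact_force: [0.3, 0.4, -0.1]
finger_gap: 0.0854
```

Run:
```python
from h import *
for n in('top','side'):
    c=cam(n);bar(c,(.4514,-.064)); p=proj(c,[.4514,-.064,.03])[0].astype(int); print(p)
    save(n+'9.png',c['img'][p[1]-35:p[1]+35,p[0]-50:p[0]+50],6)
go([.4514,-.064,.0075],69.5)
```

```text
none 0
[345 225]
top face 84 z 0.0367 mean [ 0.4502 -0.0605] [ 0.45160486 -0.06092661] (51.631771087646484, 25.35023307800293) -18.1668701171875
  yellow px 65 at [ 0.4488 -0.0617  0.0367] across mm -1.6 along -2.4
[352 205]
t 35.62 tcp [ 0.4503 -0.0633  0.086 ] psi 69.52 gap 0.0852 F [-0.6 -0.4  0.4]
 rot(tool,rad) [-0.0044  0.0011  0.0004] shift mm now-frame [-0.2  1.6 78.5] | goal-frame [-0.3  1.2 78.5]
```

View pics/side9.png

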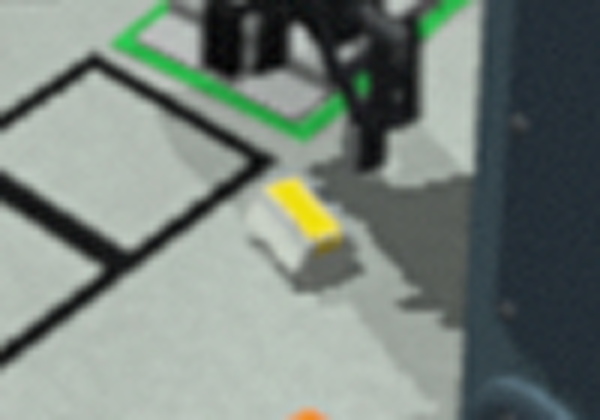

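Bar B is yellow side up at (305,212) in the crop. Grasping it vertically.

Request:
servo_tool(increments=[[0.0015, 0.0005, 0.02, 0, 0, 0, 100], [0, 0, 0.025, 0, 0, 0, 100], [0, 0, 0.02, 0, 0, 0, 100], [0, 0, 0.0135, 0, 0, 0, 100], [0, 0, 0, 0, 0, 0, 100], [0, 0, 0, 0, 0, 0, 100], [0, 0, 0, 0, 0, 0, 0], [0, 0, 0, 0, 0, 0, 0], [0, 0, 0, 0, 0, 0, 0], [0, 0, 0, 0, 0, 0, 0], [0, 0, 0, 0, 0, 0, 0], [0, 0, 0, 0, 0, 0, 0], [0, 0, 0, 0, 0, 0, 0]], force=50)

```text
t: 36.7
tcp_pos: [0.4529, -0.0629, 0.0097]
tool_rot: [[0.35, 0.937, -0.0], [0.937, -0.35, -0.001], [-0.001, 0.0, -1.0]]
contact_force: [-1.3, 0.3, 6.8]
finger_gap: 0.049
```

Request:
servo_tool(increments=[[0, 0, -0.01, 0, 0, 0, 0], [0, 0, -0.02, 0, 0, 0, 0], [0, 0, -0.03, 0, 0, 0, 0], [0, 0, -0.03, 0, 0, 0, 0], [0, 0, -0.03, 0, 0, 0, 0], [0, 0, 0, 0, 0, -0.0997, 0], [0, 0, 0, 0, 0, -0.0997, 0], [0, 0, 0, 0, 0, -0.0997, 0], [0, 0, 0, 0, 0, -0.0997, 0], [0, 0, 0, 0, 0, 0, 0], [0, 0, 0, 0, 0, 0, 0], [0, 0, 0, 0, 0, 0, 0], [0, 0, 0, 0, 0, 0, 0]])

```text
t: 37.78
tcp_pos: [0.4521, -0.0624, 0.1287]
tool_rot: [[-0.039, 0.999, -0.003], [0.999, 0.039, -0.0], [-0.0, -0.003, -1.0]]
contact_force: [0.1, -0.3, -0.4]
finger_gap: 0.0491
```

Run:
```python
from h import *
go([.5845,-.284,.127],92)
for n in('top','side'):
    c=cam(n);b=(.48,.68,-.4,-.1); grips(c,b); trayrim(c,b); bar(c,(.582,-.234),.03); bar(c,(.451,-.062))
```

```text
t 37.78 tcp [ 0.4521 -0.0624  0.1287] psi 92.25 gap 0.0491 F [ 0.1 -0.3 -0.4]
 rot(tool,rad) [-0.0026  0.0002  0.0044] shift mm now-frame [-226.6  123.6    1.4] | goal-frame [-226.1  124.6    1.7]
grip? 44 [ 0.5868 -0.3642  0.0526] [ 0.58674915 -0.36503119] (22.422151565551758, 17.724876403808594) 6.391364574432373
grip? 43 [ 0.58   -0.1533  0.0527] [ 0.58000208 -0.15311371] (20.84320068359375, 14.399679183959961) -0.854034423828125
rim 277 [ 0.58397498 -0.25433955] (214.4907684326172, 118.58721923828125) -89.24545109272003
top face 167 z 0.0385 mean [ 0.5804 -0.232 ] [ 0.58035529 -0.23250366] (50.32288360595703, 29.950942993164062) -1.3286666870117188
  yellow px 77 at [ 0.5829 -0.234   0.0395] across mm -1.4 along 2.6
none 0
grip? 23 [ 0.5858 -0.3631  0.0543] [ 0.58633899 -0.36507108] (26.008647918701172, 23.444412231445312) 0.6313872933387756
grip? 27 [ 0.5802 -0.1537  0.053 ] [ 0.58099927 -0.15422133] (21.931642532348633, 17.13666343688965) -0.094329833984375
rim 107 [ 0.59168286 -0.26004184] (223.85476684570312, 102.33707427978516) 74.81521606445312
top face 23 z 0.0374 mean [ 0.5724 -0.2241] [ 0.57283691 -0.22250565] (26.807905197143555, 14.778360366821289) -13.236228942871094
  yellow px 1 at [ 0.5797 -0.2317  0.0389] across mm -7.4 along 8.8
none 0
```

Request:
servo_tool(increments=[[-0.0126, 0.007, 0, 0, 0, 0, 0], [-0.0236, 0.013, 0, 0, 0, 0, 0], [-0.0236, 0.013, 0, 0, 0, 0, 0], [-0.0236, 0.013, 0, 0, 0, 0, 0], [-0.0236, 0.013, 0, 0, 0, 0, 0], [-0.0236, 0.013, 0, 0, 0, 0, 0], [-0.0236, 0.013, 0, 0, 0, 0, 0], [-0.0236, 0.013, 0, 0, 0, 0, 0], [-0.0236, 0.013, 0, 0, 0, 0, 0], [-0.025, 0.013, 0, 0, 0, 0, 0], [0, 0, 0.025, 0, 0, 0, 0], [0, 0, 0.025, 0, 0, 0, 0], [0, 0, 0.025, 0, 0, 0, 0], [0, 0, 0.02, 0, 0, 0, 0], [0, 0, 0.01, 0, 0, 0, 0], [0, 0, 0, 0, 0, 0, 0], [0, 0, 0, 0, 0, 0, 0], [0, 0, 0, 0, 0, 0, 0], [0, 0, 0, 0, 0, 0, 0]])

```text
t: 39.47
tcp_pos: [0.5864, -0.2845, 0.0253]
tool_rot: [[-0.041, 0.999, 0.0], [0.999, 0.041, -0.002], [-0.002, 0.0, -1.0]]
contact_force: [-0.1, 0.7, -1.2]
finger_gap: 0.0489
```

Run:
```python
from h import *
go([.5845,-.284,.0125],92)
```

```text
t 39.47 tcp [ 0.5864 -0.2845  0.0253] psi 92.37 gap 0.0489 F [-0.1  0.7 -1.2]
 rot(tool,rad) [0.0001 0.0023 0.0064] shift mm now-frame [ 0.6 -1.9 12.8] | goal-frame [ 0.6 -1.9 12.8]
```

Request:
servo_tool(increments=[[0, -0.0015, 0.005, 0, 0, 0.006, 0], [0, 0, 0.004, 0, 0, 0, 0], [0, 0, 0.003, 0, 0, 0, 0], [0, 0, 0.001, 0, 0, 0, 0], [0, 0, 0, 0, 0, 0, 0], [0, 0, 0, 0, 0, 0, 0], [0, 0, 0, 0, 0, 0, 75], [0, 0, 0, 0, 0, 0, 75], [0, 0, 0, 0, 0, 0, 75], [0, 0, 0, 0, 0, 0, 75], [0, 0, 0, 0, 0, 0, 75], [0, 0, -0.015, 0, 0, 0, 75], [0, 0, -0.025, 0, 0, 0, 75], [0, 0, -0.03, 0, 0, 0, 100], [0, 0, -0.03, 0, 0, 0, 100], [0, 0, -0.03, 0, 0, 0, 100], [0, 0, -0.02, 0, 0, 0, 100]])

```text
t: 40.88
tcp_pos: [0.5851, -0.2843, 0.165]
tool_rot: [[-0.035, 0.999, 0.001], [0.999, 0.035, -0.003], [-0.003, 0.001, -1.0]]
contact_force: [-0.1, 0.2, -0.4]
finger_gap: 0.0856
```

Request:
servo_tool(increments=[[0.026, 0, 0, 0, 0, 0, 100], [0.026, 0, 0, 0, 0, 0, 100], [0.026, 0, 0, 0, 0, 0, 100], [0.026, 0, 0, 0, 0, 0, 100], [0.026, 0, 0, 0, 0, 0, 100], [0, 0, 0, 0, 0, 0, 100], [0, 0, 0, 0, 0, 0, 100], [0, 0, 0, 0, 0, 0, 100], [0, 0, 0, 0, 0, 0, 100], [0, 0, 0, 0, 0, 0, 100]])

```text
t: 41.72
tcp_pos: [0.5795, -0.1548, 0.1605]
tool_rot: [[-0.034, 0.999, -0.002], [0.999, 0.034, -0.001], [-0.001, -0.002, -1.0]]
contact_force: [0.4, 0.3, 0.0]
finger_gap: 0.0853
```

Run:
```python
from h import *
go([.580,-.1532,.024],92)
for n in('top','side'):
    c=cam(n);b=(.48,.68,-.4,-.1); grips(c,b); trayrim(c,b); print('A');bar(c,(.582,-.234),.03); print('B');bar(c,(.5845,-.284),.03);
    p=proj(c,[.584,-.258,.02])[0].astype(int); save(n+'10.png',c['img'][p[1]-40:p[1]+40,p[0]-60:p[0]+60],6)
```

```text
t 41.72 tcp [ 0.5795 -0.1548  0.1605] psi 91.94 gap 0.0853 F [0.4 0.3 0. ]
 rot(tool,rad) [-0.0022  0.0005 -0.001 ] shift mm now-frame [  1.7   0.9 136.5] | goal-frame [  1.6   0.6 136.5]
grip? 46 [ 0.5862 -0.364   0.0528] [ 0.58638293 -0.36498853] (21.046228408813477, 16.84326171875) 2.9665958881378174
grip? 18 [ 0.5867 -0.154   0.0532] [ 0.58566333 -0.15296747] (14.170828819274902, 9.540168762207031) -89.15974581241608
rim 75 [ 0.56576422 -0.28611652] (143.84747314453125, 78.9462890625) 88.87681579589844
A
top face 149 z 0.0391 mean [ 0.5782 -0.2334] [ 0.58019476 -0.23377507] (51.472434997558594, 26.977733612060547) -1.923583984375
  yellow px 88 at [ 0.5807 -0.2337  0.0397] across mm 0.0 along 0.5
B
none 10
grip? 29 [ 0.579  -0.1534  0.0529] [ 0.5806283 -0.1540372] (24.276473999023438, 19.132471084594727) 7.678181171417236
rim 209 [ 0.58447583 -0.2507229 ] (214.824462890625, 120.90406036376953) -87.98483777046204
A
top face 84 z 0.0394 mean [ 0.5799 -0.2312] [ 0.58227197 -0.23330299] (55.55636978149414, 30.802854537963867) 1.3843507766723633
  yellow px 45 at [ 0.5808 -0.2355  0.0407] across mm -2.1 along -1.5
B
top face 79 z 0.0402 mean [ 0.582  -0.2808] [ 0.58274731 -0.28079553] (54.03958511352539, 28.989192962646484) -1.9414749145507812
  yellow px 40 at [ 0.582  -0.2855  0.0409] across mm -4.7 along -0.6
```

View pics/side10.png

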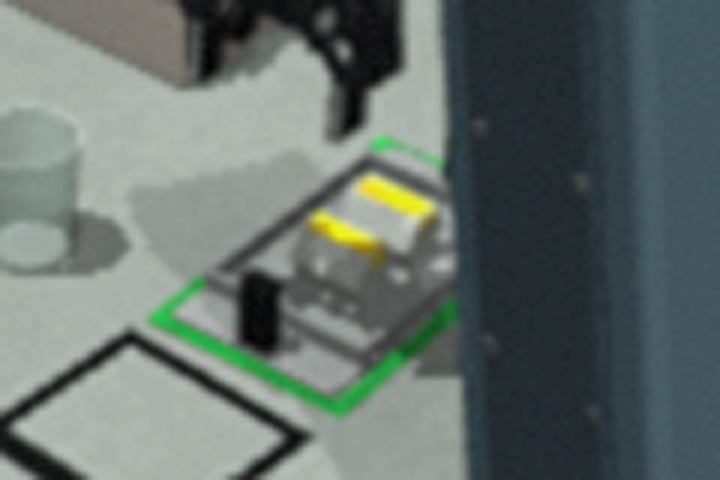

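Both bars lie side by side in the tray, yellow side up, at (395,200) and (345,235) in the crop. Gripping the left block.

Request:
servo_tool(increments=[[0.0016, 0.0004, 0.025, 0, 0, 0, 100], [0, 0, 0.03, 0, 0, 0, 100], [0, 0, 0.03, 0, 0, 0, 100], [0, 0, 0.025, 0, 0, 0, 100], [0, 0, 0.018, 0, 0, 0, 100], [0, 0, 0.0085, 0, 0, 0, 100], [0, 0, 0, 0, 0, 0, 100], [0, 0, 0, 0, 0, 0, 100], [0, 0, 0, 0, 0, 0, 100], [0, 0, 0, 0, 0, 0, 0], [0, 0, 0, 0, 0, 0, 0], [0, 0, 0, 0, 0, 0, 0], [0, 0, 0, 0, 0, 0, 0], [0, 0, 0, 0, 0, 0, 0], [0, 0, 0, 0, 0, 0, 0], [0, 0, 0, 0, 0, 0, 0]], force=70)

```text
t: 43.15
tcp_pos: [0.5802, -0.1523, 0.0246]
tool_rot: [[-0.036, 0.999, -0.001], [0.999, 0.036, -0.001], [-0.001, -0.001, -1.0]]
contact_force: [0.5, 0.4, 4.7]
finger_gap: 0.023
```

Run:
```python
from h import *
go([.5869,.359,.024],91.3)
c=cam('top'); grips(c,(.48,.68,-.4,-.1))
```

```text
t 43.15 tcp [ 0.5802 -0.1523  0.0246] psi 92.04 gap 0.023 F [0.5 0.4 4.7]
 rot(tool,rad) [-0.0008  0.0008  0.0128] shift mm now-frame [5.107e+02 2.480e+01 2.000e-01] | goal-frame [511.   18.3   0.6]
grip? 44 [ 0.5866 -0.3646  0.0526] [ 0.58645618 -0.36466138] (22.562419891357422, 14.810516357421875) 8.804792404174805
```

Request:
servo_tool(increments=[[0.004, 0.0002, 0, 0, 0, 0, 0], [0.008, 0.0004, 0, 0, 0, 0, 0], [0.012, 0.0006, 0, 0, 0, 0, 0], [0.014, 0.0007, 0, 0, 0, 0, 0], [0.014, 0.0007, 0, 0, 0, 0, 0], [0.014, 0.0007, 0, 0, 0, 0, 0], [0.014, 0.0007, 0, 0, 0, 0, 0], [0.014, 0.0007, 0, 0, 0, 0, 0], [0.014, 0.0007, 0, 0, 0, 0, 0], [0.014, 0.0007, 0, 0, 0, 0, 0], [0.014, 0.0007, 0, 0, 0, 0, 0], [0.014, 0.0007, 0, 0, 0, 0, 0], [0.014, 0.0007, 0, 0, 0, 0, 0], [0.014, 0.0007, 0, 0, 0, 0, 0], [0.014, 0.0007, 0, 0, 0, 0, 0], [0.014, 0.0007, 0, 0, 0, 0, 0], [0.012, 0.0006, 0, 0, 0, 0, 0], [0.008, 0.0004, 0, 0, 0, 0, 0], [0.004, 0.0002, 0, 0, 0, 0, 0], [0, 0, 0, 0, 0, 0, 0]])

```text
t: 44.87
tcp_pos: [0.5836, 0.0784, 0.0246]
tool_rot: [[-0.036, 0.999, -0.001], [0.999, 0.036, -0.001], [-0.001, -0.001, -1.0]]
contact_force: [-0.4, -0.4, 7.0]
finger_gap: 0.0227
```

Run:
```python
from h import *
go([.5869,.359,.024],91.3)
b=(.48,.68,-.25,.25)
for n in('top','side'):
    c=cam(n); grips(c,b);trayrim(c,b)
```

```text
t 44.87 tcp [0.5836 0.0784 0.0246] psi 92.06 gap 0.0227 F [-0.4 -0.4  7. ]
 rot(tool,rad) [-0.0008  0.0012  0.0132] shift mm now-frame [2.803e+02 1.340e+01 2.000e-01] | goal-frame [280.4   9.7   0.6]
grip? 49 [ 0.5902 -0.1329  0.0523] [ 0.59032367 -0.13270291] (24.009370803833008, 14.485608100891113) 0.5368754863739014
rim 214 [ 0.58674768 -0.05146568] (173.5799102783203, 119.31684875488281) -87.4607207775116
grip? 28 [ 0.5904 -0.1334  0.0532] [ 0.59060388 -0.13556557] (23.215290069580078, 20.85647201538086) 2.260941743850708
grip? 53 [0.5811 0.0814 0.0542] [0.58115808 0.08000058] (51.308895111083984, 21.121679306030273) -4.130500793457031
rim 249 [ 0.58672449 -0.02906998] (225.16867065429688, 122.37596130371094) -87.46601247787476
```

Request:
servo_tool(increments=[[0.004, 0.0002, 0, 0, 0, 0, 0], [0.008, 0.0004, 0, 0, 0, 0, 0], [0.012, 0.0006, 0, 0, 0, 0, 0], [0.0165, 0.0008, 0, 0, 0, 0, 0], [0.0165, 0.0008, 0, 0, 0, 0, 0], [0.0165, 0.0008, 0, 0, 0, 0.001, 0], [0.0165, 0.0008, 0, 0, 0, 0.001, 0], [0.0165, 0.0008, 0, 0, 0, 0.001, 0], [0.0165, 0.0008, 0, 0, 0, 0.001, 0], [0.0165, 0.0008, 0, 0, 0, 0.001, 0], [0.0165, 0.0008, 0, 0, 0, 0.001, 0], [0.0165, 0.0008, 0, 0, 0, 0.001, 0], [0.0165, 0.0008, 0, 0, 0, 0.001, 0], [0.0165, 0.0008, 0, 0, 0, 0.001, 0], [0.0165, 0.0008, 0, 0, 0, 0.001, 0], [0.0165, 0.0008, 0, 0, 0, 0.001, 0], [0.0165, 0.0008, 0, 0, 0, 0.001, 0], [0.012, 0.0005, 0, 0, 0, 0.001, 0], [0.008, 0.0003, 0, 0, 0, 0, 0], [0.004, 0.0002, 0, 0, 0, 0, 0]])

```text
t: 46.63
tcp_pos: [0.5884, 0.3571, 0.0246]
tool_rot: [[-0.023, 1.0, -0.001], [1.0, 0.023, -0.002], [-0.002, -0.001, -1.0]]
contact_force: [0.3, -9.4, 9.3]
finger_gap: 0.0228
```

Request:
servo_tool(increments=[[0, 0, 0, 0, 0, 0, 0], [0, 0, 0, 0, 0, 0, 0], [0, 0, 0, 0, 0, 0, 0], [0, 0, 0, 0, 0, 0, 0]])

```text
t: 46.97
tcp_pos: [0.5884, 0.3576, 0.0246]
tool_rot: [[-0.022, 1.0, -0.001], [1.0, 0.022, -0.0], [-0.0, -0.001, -1.0]]
contact_force: [-0.0, 0.0, 6.6]
finger_gap: 0.023
```

Run:
```python
from h import *
go([.5869,.359,.024],91.3)
b=(.48,.68,.1,.42)
for n in('top','side'):
    c=cam(n); grips(c,b);trayrim(c,b);print(marks(c)['blue']); p=proj(c,[.589,.254,.02])[0].astype(int); save(n+'11.png',c['img'][p[1]-45:p[1]+45,p[0]-65:p[0]+65],6)
```

```text
t 46.97 tcp [0.5884 0.3576 0.0246] psi 91.27 gap 0.023 F [-0.   0.   6.6]
 rot(tool,rad) [-0.001   0.0001 -0.0005] shift mm now-frame [ 1.4 -1.5  0.6] | goal-frame [ 1.4 -1.5  0.6]
grip? 27 [0.5879 0.3488 0.0526] [0.58582465 0.35016422] (34.41823959350586, 10.098272323608398) 1.119219183921814
grip? 47 [0.5917 0.1459 0.0522] [0.59249487 0.1460874 ] (23.705785751342773, 14.768871307373047) -0.059417724609375
rim 282 [0.58919794 0.24374939] (208.4778289794922, 118.55025482177734) -88.35965943336487
(array([0.58859576, 0.25183801]), (238.3187713623047, 143.3375244140625), -88.64098238945007)
grip? 39 [0.5913 0.1455 0.0532] [0.5934303  0.14370805] (25.503137588500977, 16.56396484375) 8.144218444824219
grip? 21 [0.6    0.3646 0.0548] [0.60121417 0.36461151] (19.739166259765625, 9.037513732910156) 32.9596061706543
rim 329 [0.59142633 0.25151039] (225.72767639160156, 123.20618438720703) -88.31107723712921
(array([0.59024347, 0.25314896]), (246.32228088378906, 143.47666931152344), -88.89090359210968)
```

View pics/side11.png

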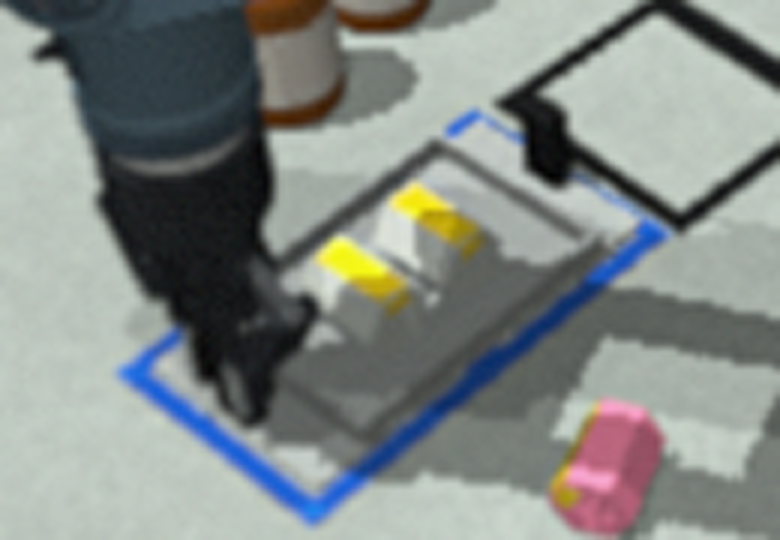

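The tray is on blue with both bars in place, yellow side up, at (440,215) and (365,270). It sits about 3 mm toward −y, since the mark's strip is thinner at the far end near (600,190). I'll nudge it +3.3 mm, release and measure again.

Request:
servo_tool(increments=[[0.0011, 0, 0, 0, 0, 0, 0], [0.0011, 0, 0, 0, 0, 0, 0], [0.0011, 0, 0, 0, 0, 0, 0], [0, 0, 0, 0, 0, 0, 0], [0, 0, 0, 0, 0, 0, 0], [0, 0, 0, 0, 0, 0, 70], [0, 0, 0, 0, 0, 0, 70], [0, 0, 0, 0, 0, 0, 70], [0, 0, 0, 0, 0, 0, 70], [0, 0, 0, 0, 0, 0, 70], [0, 0, -0.01, 0, 0, 0, 70], [0, 0, -0.025, 0, 0, 0, 70], [0, 0, -0.03, 0, 0, 0, 70], [0, 0, -0.03, 0, 0, 0, 100], [0, 0, -0.03, 0, 0, 0, 100], [0, 0, -0.03, 0, 0, 0, 100], [0, 0, 0, 0, 0, 0, 100]])

```text
t: 48.48
tcp_pos: [0.5917, 0.3626, 0.1879]
tool_rot: [[-0.023, 1.0, 0.009], [1.0, 0.023, 0.005], [0.004, 0.01, -1.0]]
contact_force: [0.9, -0.2, 1.3]
finger_gap: 0.0859
```

Request:
servo_tool(increments=[[0, -0.03, -0.02, 0, 0, 0, 100], [0, -0.03, -0.02, 0, 0, 0, 100], [0, -0.03, -0.02, 0, 0, 0, 100], [0, -0.03, 0, 0, 0, 0, 100], [0, -0.03, 0, 0, 0, 0, 100], [0, -0.02, 0, 0, 0, 0, 100], [0, 0, 0, 0, 0, 0, 100], [0, 0, 0, 0, 0, 0, 100]])

```text
t: 49.15
tcp_pos: [0.4177, 0.3574, 0.24]
tool_rot: [[-0.024, 1.0, -0.001], [1.0, 0.024, 0.001], [0.001, -0.001, -1.0]]
contact_force: [0.6, 0.2, -0.3]
finger_gap: 0.0853
```

Run:
```python
from h import *
go([.5869,.359,.024],91.3)
b=(.48,.68,.1,.42)
ims=[]
for n in('top','side'):
    c=cam(n); grips(c,b);trayrim(c,b);print(marks(c)['blue']); p=proj(c,[.589,.254,.02])[0].astype(int); ims.append(c['img'][p[1]-35:p[1]+35,p[0]-60:p[0]+60])
    bar(c,(.588,.28),.03);bar(c,(.589,.23),.03)
save('both12.png',np.vstack(ims),4.2)
```

```text
t 49.15 tcp [0.4177 0.3574 0.24  ] psi 91.35 gap 0.0853 F [ 0.6  0.2 -0.3]
 rot(tool,rad) [-0.001  -0.0005  0.0009] shift mm now-frame [ -2.5 169.4 215.9] | goal-frame [ -2.2 169.2 216. ]
grip? 40 [0.5909 0.1471 0.0529] [0.59113245 0.1462049 ] (20.781726837158203, 14.03997802734375) 1.4468687772750854
grip? 42 [0.5854 0.355  0.0524] [0.58509625 0.35498575] (21.387826919555664, 14.60536003112793) -1.4869842529296875
rim 293 [0.58935565 0.25113904] (223.88735961914062, 119.09309387207031) -88.333939909935
(array([0.58856281, 0.25489369]), (245.41940307617188, 143.41055297851562), -88.64472198486328)
top face 153 z 0.0391 mean [0.5865 0.2747] [0.58581775 0.27555737] (49.10710906982422, 29.54313087463379) 2.180708885192871
  yellow px 70 at [0.5876 0.2775 0.0393] across mm 1.9 along 1.8
top face 148 z 0.0389 mean [0.5858 0.227 ] [0.58654279 0.2273445 ] (50.639461517333984, 27.78639793395996) -5.358489990234375
  yellow px 76 at [0.5876 0.2277 0.0395] across mm 0.4 along 1.0
grip? 44 [0.5866 0.3583 0.053 ] [0.58667688 0.35768964] (20.8065242767334, 16.109603881835938) 1.8642579317092896
rim 320 [0.5912182  0.26600272] (200.04920959472656, 122.85795593261719) -89.28447985649109
(array([0.58979443, 0.25228891]), (248.0961456298828, 142.62364196777344), -88.930211186409)
top face 141 z 0.0402 mean [0.5862 0.2802] [0.58696509 0.27959253] (51.61500549316406, 28.853984832763672) 1.3283607959747314
  yellow px 75 at [0.5878 0.2758 0.0409] across mm -3.8 along 0.7
top face 122 z 0.0403 mean [0.5861 0.2304] [0.58837445 0.22893515] (51.64610290527344, 29.665483474731445) 3.231842041015625
  yellow px 73 at [0.5864 0.227  0.041 ] across mm -1.8 along -2.1
```

View pics/both12.png

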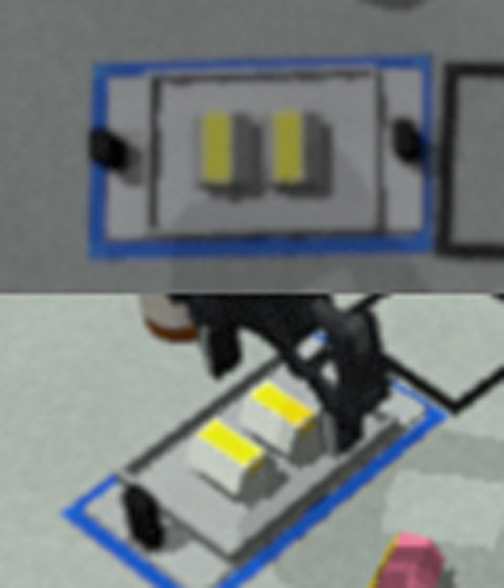

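Both bars are yellow side up in the tray on the blue mark. The depth-based centre estimates disagree by a few mm between cameras, so I'll check the margin using intensity profiles at bench level.

```bash
cat > prof.py <<'E'
from h import *
from scipy.ndimage import map_coordinates as mc
def prof(c,P):  # P: (lines, samples, 3) -> mean RGB profile
    uv=proj(c,P.reshape(-1,3)); im=c['img'].astype(float)
    return np.stack([mc(im[:,:,k],[uv[:,1],uv[:,0]],order=1).reshape(P.shape[:2]).mean(0) for k in range(3)],1)
ctr=np.array([.5888,.2540,0]); a=np.radians(1.3); X=np.array([np.cos(a),np.sin(a),0]);Y=np.array([-np.sin(a),np.cos(a),0]);Z=np.array([0,0,1.])
s=np.arange(-.135,.1351,.001)
for n in('top','side'):
    c=cam(n)
    for nm,A,B,offs,z in(('y',Y,X,list(np.arange(-.05,-.024,.002))+list(np.arange(.025,.051,.002)),0.),('x',X,Y,list(np.arange(-.04,-.02,.002)),0.)):
        P=np.array([[ctr+A*t+B*o+Z*z for t in s] for o in offs]); r=prof(c,P); b=r[:,2]-r[:,:2].mean(1); g=r.mean(1)
        h=b.max()/2; i=np.nonzero(np.diff(np.sign(b-h)))[0]; print(n,nm,'blue crossings mm',[(s[k]*1e3+(h-b[k])/(b[k+1]-b[k])).round(1) for k in i], 'bmax',b.max().round())
        if nm=='y':
            for lo,hi in((-.125,-.1),(.1,.126)):
                k=(s>=lo)&(s<=hi); print('  ',lo,'b',b[k][::2].round().astype(int).tolist(),'g',g[k][::2].round().astype(int).tolist())
E
python3 prof.py
```

```text
top y blue crossings mm [np.float64(-121.8), np.float64(-116.5), np.float64(112.4), np.float64(123.9)] bmax 80.0
   -0.125 b [13, 29, 46, 55, 44, 27, 12, 6, 3, 3, 3, 3, 3] g [86, 87, 86, 86, 97, 111, 125, 131, 132, 131, 130, 130, 130]
   0.1 b [3, 3, 3, 3, 6, 16, 35, 57, 74, 80, 76, 61, 39] g [135, 135, 135, 134, 129, 117, 102, 89, 81, 79, 81, 87, 97]
top x blue crossings mm [np.float64(-72.4), np.float64(-60.1), np.float64(64.9), np.float64(71.6)] bmax 71.0
side y blue crossings mm [np.float64(111.0), np.float64(121.8)] bmax 134.0
   -0.125 b [24, 33, 31, 21, 10, 3, 0, 0, 0, 0, 0, 0, 0] g [76, 79, 82, 91, 99, 103, 104, 105, 109, 116, 123, 128, 130]
   0.1 b [-1, -2, -2, 1, 16, 48, 88, 120, 134, 129, 103, 63, 25] g [171, 176, 175, 168, 154, 138, 123, 111, 105, 107, 118, 136, 156]
side x blue crossings mm [np.float64(-69.9), np.float64(-58.5)] bmax 119.0
```

The mark's inner edge shows at +112 mm but is covered at −116 mm, so the tray is still about 3.7 mm short in +y. The top-view grips agree. Regripping to correct it.

Request:
servo_tool(increments=[[0, 0.03, 0, 0, 0, 0, 100], [0, 0.03, 0, 0, 0, 0, 100], [0, 0.03, 0, 0, 0, 0, 100], [0, 0.03, 0, 0, 0, 0, 100], [0, 0.03, 0, 0, 0, 0, 100], [0, 0.0195, 0, 0, 0, 0, 100], [-0.001, 0, 0.03, 0, 0, 0, 100], [0, 0, 0.03, 0, 0, 0, 100], [0, 0, 0.03, 0, 0, 0, 100], [0, 0, 0.03, 0, 0, 0, 100], [0, 0, 0.03, 0, 0, 0, 100], [0, 0, 0, 0, 0, 0, 100], [0, 0, 0, 0, 0, 0, 100], [0, 0, 0, 0, 0, 0, 100], [0, 0, 0, 0, 0, 0, 100]])

```text
t: 50.6
tcp_pos: [0.5894, 0.3604, 0.0915]
tool_rot: [[-0.022, 1.0, 0.002], [1.0, 0.022, 0.001], [0.001, 0.002, -1.0]]
contact_force: [0.4, 0.3, 0.1]
finger_gap: 0.0855
```

Run:
```python
from h import *
go([.5870,.3590,.024],91.4)
```

```text
t 50.6 tcp [0.5894 0.3604 0.0915] psi 91.26 gap 0.0855 F [0.4 0.3 0.1]
 rot(tool,rad) [ 0.0017 -0.0014 -0.0024] shift mm now-frame [-1.5 -2.6 67.5] | goal-frame [-1.4 -2.5 67.5]
```

Request:
servo_tool(increments=[[0, -0.001, 0.02, 0, 0, 0, 100], [0, 0, 0.025, 0, 0, 0, 100], [0, 0, 0.0165, 0, 0, 0, 100], [0, 0, 0.006, 0, 0, 0, 100], [0, 0, 0, 0, 0, 0, 100], [0, 0, 0, 0, 0, 0, 100], [0, 0, 0, 0, 0, 0, 0], [0, 0, 0, 0, 0, 0, 0], [0, 0, 0, 0, 0, 0, 0], [0, 0, 0, 0, 0, 0, 0], [0, 0, 0, 0, 0, 0, 0], [0, 0, 0, 0, 0, 0, 0], [0, 0, 0, 0, 0, 0, 0]])

```text
t: 51.68
tcp_pos: [0.5869, 0.36, 0.022]
tool_rot: [[-0.023, 1.0, -0.001], [1.0, 0.023, 0.0], [0.0, -0.001, -1.0]]
contact_force: [0.1, -0.3, 4.0]
finger_gap: 0.0232
```

Request:
servo_tool(increments=[[0.0012, 0, 0, 0, 0, 0, 0], [0.0012, 0, 0, 0, 0, 0, 0], [0.0013, 0, 0, 0, 0, 0, 0], [0, 0, 0, 0, 0, 0, 0], [0, 0, 0, 0, 0, 0, 0], [0, 0, 0, 0, 0, 0, 0], [0, 0, 0, 0, 0, 0, 70], [0, 0, 0, 0, 0, 0, 70], [0, 0, 0, 0, 0, 0, 70], [0, 0, 0, 0, 0, 0, 70], [0, 0, 0, 0, 0, 0, 70], [0, 0, -0.01, 0, 0, 0, 70], [0, 0, -0.025, 0, 0, 0, 70], [0, 0, -0.03, 0, 0, 0, 70], [0, 0, -0.03, 0, 0, 0, 100], [0, 0, -0.03, 0, 0, 0, 100], [0, 0, -0.03, 0, 0, 0, 100]])

```text
t: 53.1
tcp_pos: [0.5863, 0.3636, 0.1784]
tool_rot: [[-0.022, 1.0, -0.002], [1.0, 0.022, 0.0], [0.0, -0.002, -1.0]]
contact_force: [0.8, -0.1, -0.5]
finger_gap: 0.0858
```

Request:
servo_tool(increments=[[0, -0.03, -0.02, 0, 0, 0, 100], [0, -0.03, -0.02, 0, 0, 0, 100], [0, -0.03, -0.02, 0, 0, 0, 100], [0, -0.03, 0, 0, 0, 0, 100], [0.03, -0.03, 0, 0, 0, 0, 100], [0.03, -0.02, 0, 0, 0, 0, 100], [0.03, 0, 0, 0, 0, 0, 100], [0, 0, 0, 0, 0, 0, 100], [0, 0, 0, 0, 0, 0, 100]])

```text
t: 53.85
tcp_pos: [0.4144, 0.4504, 0.2372]
tool_rot: [[-0.025, 1.0, -0.002], [1.0, 0.025, 0.0], [0.0, -0.002, -1.0]]
contact_force: [0.5, -0.1, -0.8]
finger_gap: 0.0852
```

```bash
python3 prof.py
python3 - <<'E'
from h import *
b=(.48,.68,.1,.42)
go([.5,.4,.2],91)
for n in('top','side'):
    c=cam(n); grips(c,b);trayrim(c,b);print(marks(c)['blue'])
    bar(c,(.588,.282),.03);bar(c,(.589,.232),.03); save(n+'13.png',c['img'])
E
```

```text
top y blue crossings mm [np.float64(-122.2), np.float64(-113.9), np.float64(113.6), np.float64(124.0)] bmax 72.0
   -0.125 b [13, 29, 48, 64, 63, 50, 26, 12, 5, 3, 3, 3, 3] g [83, 84, 82, 78, 77, 81, 96, 111, 124, 127, 128, 127, 127]
   0.1 b [3, 3, 3, 3, 4, 9, 22, 40, 59, 70, 70, 58, 36] g [123, 123, 123, 123, 123, 121, 112, 99, 86, 78, 77, 82, 90]
top x blue crossings mm [np.float64(-72.4), np.float64(-60.4), np.float64(64.6), np.float64(71.2)] bmax 78.0
side y blue crossings mm [np.float64(-122.5), np.float64(-119.0), np.float64(111.7), np.float64(121.9)] bmax 132.0
   -0.125 b [37, 62, 75, 66, 41, 17, 3, -2, -3, -2, -1, -1, 0] g [96, 99, 102, 114, 135, 156, 170, 179, 183, 185, 186, 186, 186]
   0.1 b [-1, -1, -2, -1, 7, 32, 72, 111, 131, 128, 103, 63, 25] g [161, 168, 172, 172, 164, 147, 126, 110, 103, 106, 117, 135, 155]
side x blue crossings mm [np.float64(-69.9), np.float64(-58.7)] bmax 141.0
t 53.95 tcp [0.4152 0.4488 0.2368] psi 91.29 gap 0.0853 F [ 0.7 -0.3  0.1]
 rot(tool,rad) [-0.0024  0.0006  0.005 ] shift mm now-frame [-50.6  83.7  36.6] | goal-frame [-50.2  83.9  36.8]
[... 710 characters left out ...]
 5.965798854827881
  yellow px 71 at [0.5876 0.2305 0.0391] across mm -7.8 along 1.2
grip? 35 [0.5907 0.1498 0.0533] [0.5924339  0.15070082] (23.839529037475586, 17.321638107299805) -1.2855224609375
grip? 46 [0.5844 0.3602 0.0528] [0.58526782 0.35969223] (23.95077896118164, 17.799463272094727) 14.820662498474121
rim 316 [0.58967377 0.25420699] (228.7870635986328, 122.36639404296875) -88.38991963863373
(array([0.59031323, 0.25246307]), (247.71771240234375, 143.01539611816406), -88.60259974002838)
none 11
top face 129 z 0.0397 mean [0.586  0.2324] [0.58655847 0.23118129] (53.57229995727539, 28.194128036499023) 3.340580940246582
  yellow px 73 at [0.5855 0.2289 0.0402] across mm -2.2 along -1.2
```

View pics/side13.png

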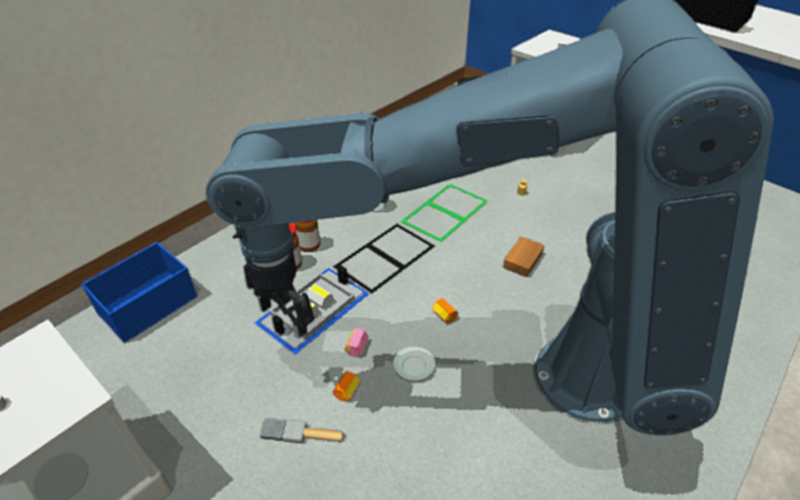

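The side view shows the tray on blue with the bars in it. The bystanders and look-alikes are where they were, and the arm is clear. The remaining offsets are about 1–2 mm, which is within the calibration error. Handing in.

```bash
python3 -c "
from cell import arm
print(arm.hand_in())"
```

```text
the job is handed in; nothing more can be done
None
```

The job is done and handed in at about 54 s of robot time. The tray is on the blue mark with both aluminium bars side by side in it, yellow faces up.

- **What I did:**
  - I dragged the tray by a grip block from black to green.
  - I rolled the first bar one face and the second bar three faces, each pivoted about its lower edge on the bench.
  - I laid both bars in the tray about 50 mm apart, then slid the loaded tray to blue and nudged it twice.
  - I saw only two real bars; the orange and pink look-alikes were left alone.
- **Bars:** Just before the final nudges, both cameras put the two yellow faces on top at 39–40 mm, as they should be for bars flat in the tray. In the last pair of views the top camera still confirmed both. The gripper hid one bar from the side camera, so that reading gave nothing for it.
- **Tray position:** In the last check the tray's edges against the mark put it about 1–2 mm short in +y. The grip blocks put it between about 1 mm short and 2.5 mm over. Across the tray (x), the readings ran from −2.7 to +1.9 mm. These disagree by about the camera calibration error of 2 mm, so I left the tray there. It is about 0.3° off square to the mark.
- **Other things:** In the last side view, the objects I could see looked undisturbed. The arm was clear of everything.

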